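# Tighten the cover of the de-airing pot in star order and start the pump

## Robot

A 7-joint arm with a two-finger parallel gripper is mounted at the origin on the work surface. World frame = base frame: x ahead of the robot, y to its left, z up, the work surface at z = 0. Lengths are in m, angles in rad, forces in N, time in s.
With the tool pointing down it reaches from about 0.4 to 0.85 m from the base axis. Payload 10.4 kg.
Tool frame: the origin (TCP) lies between the finger pads; the fingertips stand tcp_to_tips ahead of it and the grasp point (between the pads) lies 8 mm behind it (tcp_to_tips is the distance from the TCP to the fingertips, in m); z points along the fingers, y is the line along which they close (so a half turn about z gives the same grasp; the last joint's range is limited). The gripper opens to 85 mm and grips with 20 to 120 N. Pads are 22 mm wide; open, the fingers measure 114 mm over their backs; the gripper's body (76 mm by 85 mm) begins 54 mm behind the grasp point. The pads swing forward as they close: fully open they stand 13 mm farther back than shut.
Start: joints at [-1.265, 0.332, -0.065, 1.46, 0.022, 1.35, -0.088], TCP at [0.202, 0.592, 0.242] pointing down, gripper open.
Joint ranges: [-2.6, 2.6], [-0.5, 2.12], [-1.47, 1.34], [0.16, 2.42], [-1.27, 4.41], [0.06, 2.06], [-2.6, 2.6]. Speed limits (rad/s): [2.22, 2.22, 2.79, 2.79, 3.14, 3.14, 3.14].

## Interface

Orientations are given as a unit quaternion [x, y, z, w].
In Python, from workcell import * gives the robot as it stands.
- The arm moves only by the tool apply_moves, never from a script. Its argument "rows" is a list of rows, each an object of numbers: "x", "y", "z": the shift along the tool's x, y, z in mm; "ax", "ay", "az": the turn, a rotation vector about the tool's x, y, z in degrees; "gripper": the closure, from 0 (fully open) to 1 (shut). A call has 1 to 5 rows; each row shifts and turns the commanded pose from where the row before left it, along the tool's axes as they then stand; what a row does not reach is not made up. A row lasts 1/12 s, in which the tool goes at most 41.7 mm and 7.16 degrees, less where a joint would pass 70% of its speed; a pose out of reach is approached as far as the arm can. A call with a gripper value outside its range is refused whole. The fingers move at their own pace and stop on an object; "newtons" is the grip in N (left out, the last holds). Time passes only in rows, so rows that do not move let the fingers close. It gives the time, the measured TCP pose, the force, the opening and the grip force at its end, in the units of the state.
- get_obs(): the state, without advancing time (a new reading comes with each control period).
- camera(name): name is "scene" or "top"; returns a dict with "color" (384x512x3 uint8, red, green, blue), "fov_y" (degrees; the focal length in pixels is half the picture's height over the tangent of half this angle, whatever the lens; pixels are square), "cx", "cy" (the principal point, pixels), "rvec" (rotation vector, rad) and "tvec" (3), from world to camera coordinates, as OpenCV has them. Camera axes: x right, y down, z forward; pixel columns grow to the right and rows downward; lengths in m; the calibration is good to about 2 mm. A picture is of the moment at which its call begins. There is no depth.
- hand_in(): hands the job in; it is judged then, once.
The state is a dict: "clock": time; "joint_pos": joint angles; "joint_velocities": joint speeds; "tau": joint torques, N m; "position": TCP position; "ee_rot": TCP orientation; "ft_force": force on the tool from outside, world axes, zero at the start; "torque": the same for the moment, N m; "grip_width": opening from 0.0 (shut) to 1.0 (fully open); "grasp_force": force on a finger pad.
Only numpy, scipy, OpenCV 4.12 (cv2) and the standard library are available. Lean on these libraries where they do the work, as an engineer would, in place of code of your own. Each camera call takes 0.05 s, during which the arm holds its last target. There are 200 camera calls.

## Task

Tighten the pot's cover: one opposite pair of its four T-bar knobs has already been turned about halfway to the stop, so first turn the two loose ones clockwise about halfway too. Then go round crosswise (after the first knob the one straight across from it, then the remaining two) and turn each fully home, where its bar points at the centre of the cover. Only when all four are tight, throw the lever of the pump switch box fully over, away from the robot, and leave everything else on the table where it stands.

Things in the scene. Friction and masses are not known exactly. Their poses are not given: they have to be found in the camera images.
- cover_centre (a point): centre of the upper face of the steel cover (256 mm across, round, face 126 mm above the table) of the de-airing pot, a fixed metal drum. A flat dark sight glass, 5 mm high and 80 mm across, sits in the middle. z axis up; the four knobs stand on a circle of 88 mm radius about this point, 90 degrees apart: knob a along this point's own +x, b along +y, c along -x, d along -y (so a is opposite c, b opposite d).
- knob_a_grip (a point): T-bar knob a: centre of its black bar (68 mm long, 16 mm wide, 24 mm high), on the knob's upright axis, 30 mm above the cover; the bar's underside is 18 mm and its top 42 mm above the cover, over a 22 mm thick steel stem. The point's x axis runs along the bar, z up, and it turns with the knob.
- knob_a (a joint): turn of knob a in rad: 0 fully loose, grows clockwise seen from above, 2.1 at the hard stop (fully tight). At the stop the bar points straight at the centre of the cover, along the radius; halfway (about 1.05) is a sixth of a turn before that. One opposite pair of knobs starts about halfway (0.9 to 1.2), the other pair nearly loose (0 to 0.3). It turns against a friction of about 0.15 N m, does not spring back and does not move up or down.
- knob_b_grip (a point): T-bar knob b: centre of its black bar (68 mm long, 16 mm wide, 24 mm high), on the knob's upright axis, 30 mm above the cover; the bar's underside is 18 mm and its top 42 mm above the cover, over a 22 mm thick steel stem. The point's x axis runs along the bar, z up, and it turns with the knob.
- knob_b (a joint): turn of knob b in rad: 0 fully loose, grows clockwise seen from above, 2.1 at the hard stop (fully tight). At the stop the bar points straight at the centre of the cover, along the radius; halfway (about 1.05) is a sixth of a turn before that. One opposite pair of knobs starts about halfway (0.9 to 1.2), the other pair nearly loose (0 to 0.3). It turns against a friction of about 0.15 N m, does not spring back and does not move up or down.
- knob_c_grip (a point): T-bar knob c: centre of its black bar (68 mm long, 16 mm wide, 24 mm high), on the knob's upright axis, 30 mm above the cover; the bar's underside is 18 mm and its top 42 mm above the cover, over a 22 mm thick steel stem. The point's x axis runs along the bar, z up, and it turns with the knob.
- knob_c (a joint): turn of knob c in rad: 0 fully loose, grows clockwise seen from above, 2.1 at the hard stop (fully tight). At the stop the bar points straight at the centre of the cover, along the radius; halfway (about 1.05) is a sixth of a turn before that. One opposite pair of knobs starts about halfway (0.9 to 1.2), the other pair nearly loose (0 to 0.3). It turns against a friction of about 0.15 N m, does not spring back and does not move up or down.
- knob_d_grip (a point): T-bar knob d: centre of its black bar (68 mm long, 16 mm wide, 24 mm high), on the knob's upright axis, 30 mm above the cover; the bar's underside is 18 mm and its top 42 mm above the cover, over a 22 mm thick steel stem. The point's x axis runs along the bar, z up, and it turns with the knob.
- knob_d (a joint): turn of knob d in rad: 0 fully loose, grows clockwise seen from above, 2.1 at the hard stop (fully tight). At the stop the bar points straight at the centre of the cover, along the radius; halfway (about 1.05) is a sixth of a turn before that. One opposite pair of knobs starts about halfway (0.9 to 1.2), the other pair nearly loose (0 to 0.3). It turns against a friction of about 0.15 N m, does not spring back and does not move up or down.
- pump_lever_tip (a point): centre of the 26 mm black ball at the end of the throw lever on the grey pump switch box (box fixed, 130 x 110 x 50 mm, lever block on top to 75 mm above the table). The lever is a 10 mm steel rod, 90 mm from its pivot to the ball centre; the pivot is level, along the y axis of the switch box, over the centre of the box, 72 mm above the table.
- switch_box: the grey pump switch box itself; origin at the centre of its underside, z up; its x axis is the direction in which the lever is thrown (away from the robot, give or take 0.35 rad). The box stands left or right of the pot.
- pump_lever (a joint): lever angle in rad: 0 leaning 0.5 rad to the box's -x side (off, towards the robot), 1.0 at its stop, leaning 0.5 rad to the +x side (on). Stays where it is left; about 1 N at the ball moves it.
- planter_mid (a point): bystander: terracotta planter, open, 110 mm across, 110 mm high; point half-way up its axis. Stands on the side of the pot where the switch box is not.
- teacup_mid (a point): bystander: white handleless teacup, 68 mm across, 60 mm high; point half-way up
- kiln_brick_mid (a point): bystander: red brick piece 115 x 60 x 55 mm; its centre
- rib_grip (a point): bystander: spatula about 270 mm long lying flat, up to 20 mm high; point on its wooden handle
- bowl_mid (a point): bystander: blue bowl, 140 mm across, 60 mm high; point half-way up
- glaze_jar_mid (a point): bystander: white closed jar, 80 mm across, 110 mm high; point half-way up
Things that resemble listed ones, but are neither listed nor needed, are in the scene too. Leave any yellow look-alike of the switch_box alone.

How it is judged:
By the outcome, as a careful person would: the job done as asked, in the order asked, and still so for the second after the job is handed in, with the robot touching nothing.
It also fails if it takes over 72 s, if anything falls off the work surface, if the arm or the gripper's body presses on something with over 40 N, if the wrist force passes 120 N, or if a joint passes its speed limit or range.

## Working session

There is one attempt and no reset: what is moved stays moved. The work goes in short steps, Python scripts to look and compute and a tool call to move; the robot and the scene stay as the last step left them, time stands still between calls to the robot, and variables do not carry over. Pictures are saved under pics/ and viewed, at most 10 in all, crops included, and the job is handed in when it is done.

Besides the shell and the picture viewer there is one more tool, called in YAML: its name, and indented under it one key for each argument. apply_moves: Moves the arm, as the interface text tells. Its arguments: {"type":"object","properties":{"rows":{"type":"array","items":{"type":"object","properties":{"x":{"type":"number"},"y":{"type":"number"},"z":{"type":"number"},"ax":{"type":"number"},"ay":{"type":"number"},"az":{"type":"number"},"gripper":{"type":"number"}}}},"newtons":{"type":"number"}},"required":["rows"]}

```bash
ls; mkdir -p pics
python3 - <<'E'
from workcell import *
import cv2
o=get_obs();print({k:o[k] for k in o})
for n in("scene","top"):
    c=camera(n);cv2.imwrite(f"pics/{n}0.png",c["color"][:,:,::-1]);print(n,c["fov_y"],c["cx"],c["cy"],c["rvec"],c["tvec"])
E
```

```text
pics
{'clock': 0.0, 'joint_pos': array([-1.26460833,  0.33288923, -0.06471271,  1.46096867,  0.02161184,
        1.34992321, -0.08848064]), 'joint_velocities': array([ 6.83319012e-04,  8.99920030e-06, -1.42674714e-03,  1.65473459e-04,
       -1.01418338e-03,  5.61872766e-04, -1.41428204e-04]), 'tau': array([ 1.92306114e-03, -6.25464821e+01,  5.03615895e-02, -3.91586781e+01,
        1.62444898e-02,  9.84575890e-03,  2.09952077e-06]), 'position': array([0.20168964, 0.59116084, 0.24149207]), 'ee_rot': array([ 1.63627084e-01,  9.86521982e-01, -7.41509343e-04, -8.32909632e-05]), 'ft_force': array([-0.35581092,  0.15686301, -0.03030857]), 'torque': array([-0.03353725,  0.00457023, -0.01717795]), 'grasp_force': 0.0, 'grip_width': 0.9982040044547341}
scene 54.63835209287196 257.42864010021157 188.40688335358283 [ 1.15241773  2.38327513 -0.95242399] [ 0.32680638 -0.17159079  1.48068378]
top 51.33085639345338 253.89227526152024 199.53131530579898 [ 2.17335022 -2.19623463  0.10622271] [-0.04516885  0.50519067  1.29934388]
```

```bash
python3 -c "
import cv2,numpy as np
a=cv2.imread('pics/scene0.png');b=cv2.imread('pics/top0.png')
cv2.imwrite('pics/top0x.png',cv2.resize(b,(800,600),interpolation=cv2.INTER_CUBIC))"; python3 -c "
import workcell;print([n for n in dir(workcell) if n[0]!='_'])"
```

```text
['MotionError', 'camera', 'get_obs', 'hand_in', 'tcp_to_tips']
```

View pics/scene0.png

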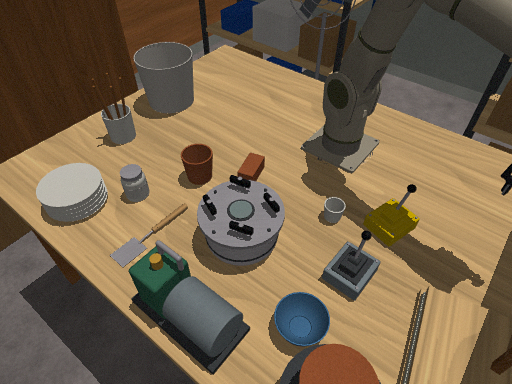

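View pics/top0x.png

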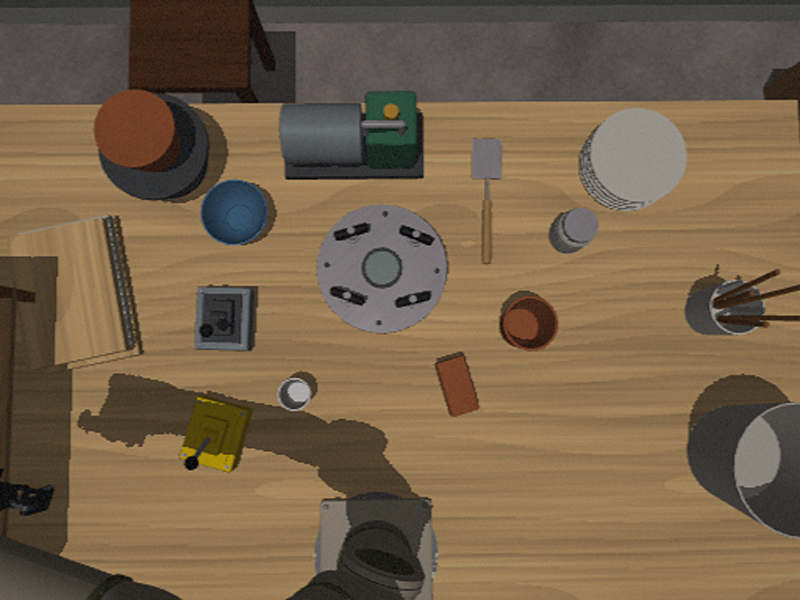

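The top view has +x up and +y left. At 800x600 scale, the pot cover is at about (382,268), with knobs at (351,231), (416,234), (413,298) and (347,295). There are two possible switch boxes: the grey one at (224,318), ball at (206,330), and the yellow one at (215,432). The grey one fits the description and stands left of the pot, opposite the planter at (528,322). The yellow one is the look-alike.

```bash
cat > h.py <<'E'
from workcell import *
import cv2,numpy as np
def setup(c):
    R=cv2.Rodrigues(np.array(c["rvec"]))[0];t=np.array(c["tvec"]).ravel()
    f=c["color"].shape[0]/2/np.tan(np.radians(c["fov_y"])/2)
    return R,t,f,c["cx"],c["cy"]
def ray(S,uv):
    R,t,f,cx,cy=S
    d=R.T@np.array([(uv[0]-cx)/f,(uv[1]-cy)/f,1.]);return -R.T@t,d
def onz(S,uv,z):
    o,d=ray(S,uv);return o+d*(z-o[2])/d[2]
def proj(S,p):
    R,t,f,cx,cy=S;q=R@np.array(p,float)+t;return np.array([f*q[0]/q[2]+cx,f*q[1]/q[2]+cy])
def tri(S1,u1,S2,u2):
    A=[];b=[]
    for S,u in((S1,u1),(S2,u2)):
        o,d=ray(S,u);d/=np.linalg.norm(d);P=np.eye(3)-np.outer(d,d);A.append(P);b.append(P@o)
    A=np.vstack(A);b=np.hstack(b);return np.linalg.lstsq(A,b,rcond=None)[0]
# rectified map: plane z -> 2px/mm image, centre (x0,y0); up=+x, left=+y
def rect(c,z,x0,y0,half,s=2000):
    S=setup(c);n=int(2*half*s)
    W=[(x0+half,y0+half),(x0+half,y0-half),(x0-half,y0-half),(x0-half,y0+half)]
    src=np.float32([proj(S,(a,b,z)) for a,b in W]);dst=np.float32([[0,0],[n,0],[n,n],[0,n]])
    return cv2.warpPerspective(c["color"],cv2.getPerspectiveTransform(src,dst),(n,n),flags=cv2.INTER_CUBIC)
def bars(name="top",pc=None):
    c=camera(name);S=setup(c);g=c["color"].max(axis=2)
    m=(g<45).astype(np.uint8);n,l,st,ce=cv2.connectedComponentsWithStats(m)
    out=[]
    for i in range(1,n):
        if 30<st[i,4]<400:
            p=onz(S,ce[i],.168)
            if pc is None or np.hypot(*(p[:2]-pc))<.125:
                ys,xs=np.where(l==i)
                w=np.array([onz(S,(x,y),.168)[:2] for x,y in zip(xs,ys)])
                (cc,d,ang)=cv2.minAreaRect((w*1000).astype(np.float32))
                v=np.linalg.svd(w-w.mean(0))[2][0]
                out.append((st[i,4],w.mean(0),np.degrees(np.arctan2(v[1],v[0]))%180,d,ce[i]))
    return c,S,out
E
python3 - <<'E'
from h import *
print(tcp_to_tips)
c=camera("top");S=setup(c);k=.64
pc=onz(S,(382*k,268*k),.128)[:2];print("cover",pc)
# cover outline circle via grey mask
hsv=cv2.cvtColor(c["color"],cv2.COLOR_RGB2HSV)
for nm in("top","scene"):
    cc,SS,o=bars(nm,pc)
    for r in o: print(nm,r[0],r[1].round(4),"ang",r[2].round(1),np.round(r[3],1),r[4].round(1))
for u,n in(((206*k,330*k),"ball"),((224*k,318*k),"box")):print(n,onz(S,u,.15 if n=="ball" else .05))
im=rect(c,.168,pc[0],pc[1],.15);cv2.imwrite("pics/cov.png",im[:,:,::-1])
b=onz(S,(224*k,318*k),.05);im=cv2.resize(c["color"][160:260,100:200],(600,600),interpolation=cv2.INTER_CUBIC)
s=camera("scene");i2=cv2.resize(s["color"][215:315,310:410],(600,600),interpolation=cv2.INTER_CUBIC)
i3=cv2.resize(s["color"][170:270,190:290],(600,600),interpolation=cv2.INTER_CUBIC)
cv2.imwrite("pics/mix.png",cv2.resize(np.hstack([np.vstack([cv2.resize(rect(c,.168,pc[0],pc[1],.15),(600,600)),im]),np.vstack([i3,i2])]),(600,600),interpolation=cv2.INTER_AREA)[:,:,::-1])
E
```

```text
0.011
cover [ 0.58190895 -0.02118265]
top 107 [0.6465 0.0368] ang 106.2 [17.8 65.6] [224.6 148.1]
top 105 [ 0.6385 -0.0865] ang 66.9 [65.6 18.1] [266.2 150.4]
top 96 [0.5242 0.0451] ang 69.9 [64.4 16.1] [222.  189.1]
top 47 [ 0.5213 -0.0965] ang 107.8 [16.9 26.6] [270.1 189.6]
top 48 [ 0.5127 -0.0602] ang 106.3 [16.8 27. ] [257.8 192.6]
scene 141 [ 0.5258 -0.0687] ang 98.5 [29.9 69.1] [239.7 181.4]
scene 128 [0.535  0.0548] ang 66.0 [74.4 22.7] [271.2 202.7]
scene 116 [ 0.6493 -0.0757] ang 65.1 [78.3 19.1] [209.3 205. ]
scene 178 [0.6563 0.0451] ang 104.1 [26.2 70. ] [240.8 227.9]
ball [0.46277679 0.31347847 0.15      ]
box [0.49294345 0.30600928 0.05      ]
```

View pics/mix.png

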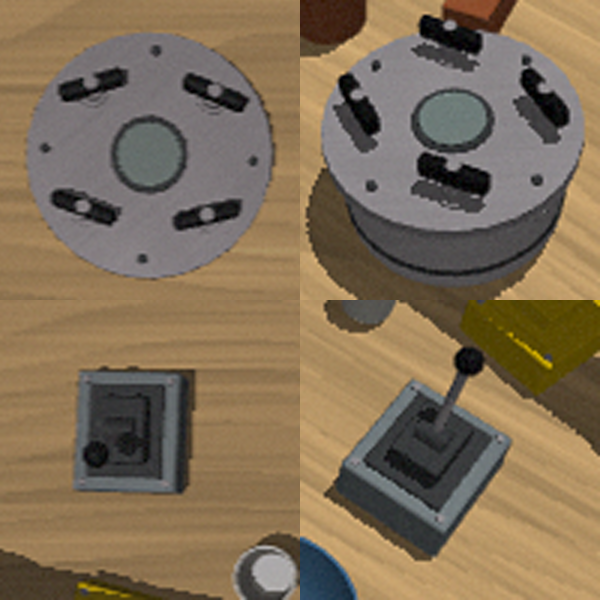

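The upper-left crop shows the cover from above: the FL and NR knobs have about 65° left and the FR and NL knobs about 117° left, so FR and NL are the loose pair. The lower crops confirm that the grey box with the lever leaning towards the robot is the real switch box. I'll refine the cover centre and the lever, then move.

```bash
cat >> h.py <<'E'
def to(x,y,z,th):
    """tool-axis shift (mm) to world x,y,z and az (deg) to bring tool x to world angle th"""
    o=get_obs();from scipy.spatial.transform import Rotation as Ro
    R=Ro.from_quat(o["ee_rot"]).as_matrix();p=o["position"]
    d=R.T@(np.array([x,y,z])-p)*1000;a=np.degrees(np.arctan2(R[1,0],R[0,0]))
    print("tool shift",d.round(1),"az",round((a-th+180)%360-180,1),"| pos",p.round(4),"th",round(a,1),"tilt",R[2,:2].round(3),"j",o["joint_pos"].round(2))
E
python3 - <<'E'
from h import *
I={}
for n in("top","scene"):
    c=camera(n);S=setup(c);h=cv2.cvtColor(c["color"],cv2.COLOR_RGB2HSV)
    m=((h[...,0]>60)&(h[...,0]<100)&(h[...,1]>25)&(h[...,2]>60)).astype(np.uint8)
    p0=proj(S,(.582,-.021,.131));yy,xx=np.mgrid[:384,:512]
    m[np.hypot(xx-p0[0],yy-p0[1])>30]=0
    ct=max(cv2.findContours(m,0,2)[0],key=cv2.contourArea);e=cv2.fitEllipse(ct)
    print(n,"glass",np.round(e,1).tolist() if 0 else e[0],e[1],onz(S,e[0],.131))
    # ball
    m=(c["color"].max(2)<40).astype(np.uint8);p0=proj(S,(.463,.313,.15))
    k,l,st,ce=cv2.connectedComponentsWithStats(m)
    for i in range(1,k):
        if np.hypot(*(ce[i]-p0))<40 and st[i,4]>15: print(n,ce[i].round(1),st[i])
    I[n]=S,c
print(tri(I["top"][0],(206*.64,330*.64),I["scene"][0],(366.5,235)))
S,c=I["top"]
for u in((103+77/3-26+0,0),):pass
# box top corners from mix crop (crop origin 100,160 ; 3px per px)
for u in((80,371),(187,371),(182,491),(76,490)):
    print(onz(S,(100+(u[0])/3,160+(u[1]-300)/3),.05).round(4))
to(.523,.0455,.20,69.9)
E
```

```text
Traceback (most recent call last):
cv2.error: OpenCV(4.12.0) /io/opencv/modules/imgproc/src/shapedescr.cpp:361: error: (-201:Incorrect size of input array) There should be at least 5 points to fit the ellipse in function 'fitEllipseNoDirect'
```

```bash
cat > m.py <<'E'
from h import *
I={}
for n in("top","scene"):
    c=camera(n);S=setup(c);A=c["color"].astype(int)
    p0=proj(S,(.582,-.021,.131));yy,xx=np.mgrid[:384,:512]
    m=((cv2.blur(c["color"],(3,3)).astype(int)[...,1]-cv2.blur(c["color"],(3,3)).astype(int)[...,0]>5)&(np.hypot(xx-p0[0],yy-p0[1])<30)).astype(np.uint8)
    ct=max(cv2.findContours(m,0,2)[0],key=cv2.contourArea);e=cv2.fitEllipse(ct)
    print(n,"glass",np.round(e[0],1),np.round(e[1],1),onz(S,e[0],.131).round(4))
    m=(c["color"].max(2)<40).astype(np.uint8);p0=proj(S,(.463,.313,.15))
    k,l,st,ce=cv2.connectedComponentsWithStats(m)
    for i in range(1,k):
        if np.hypot(*(ce[i]-p0))<40 and st[i,4]>15: print(n,ce[i].round(1),st[i])
    I[n]=S,c
print(tri(I["top"][0],(206*.64,330*.64),I["scene"][0],(366.5,235)))
S,c=I["top"]
for u in((80,371),(187,371),(182,491),(76,490)):
    print(onz(S,(100+(u[0])/3,160+(u[1]-300)/3),.05).round(4))
to(.523,.0455,.20,69.9)
E
python3 m.py
```

```text
top glass [244.1 170.9] [19.6 20. ] [ 0.5834 -0.0201  0.131 ]
top [145.2 204.2] [138 191  12  24 111]
top [131.6 211. ] [128 207   8   9  60]
scene glass [240.3 209. ] [17.4 23.1] [ 0.5834 -0.0192  0.131 ]
scene [365.9 235. ] [362 231   9   9  68]
scene [352.2 253. ] [349 251   7   5  25]
scene [349.1 270.1] [338 260  29  18 123]
[0.46167267 0.31330702 0.15597352]
[0.5578 0.3605 0.05  ]
[0.5567 0.2456 0.05  ]
[0.4276 0.2499 0.05  ]
[0.4298 0.3628 0.05  ]
tool shift [-480.3 -413.1   42.3] az 91.3 | pos [0.2018 0.5915 0.2423] th 161.2 tilt [0. 0.] j [-1.26  0.33 -0.06  1.46  0.02  1.35 -0.09]
```

apply_moves:
  rows:
    - {"x": -30,"y": -26,"z": 3,"gripper": 0.55}
    - {"x": -30,"y": -26,"z": 3,"gripper": 0.55}
    - {"x": -30,"y": -26,"z": 3,"gripper": 0.55}
    - {"x": -30,"y": -26,"z": 3,"gripper": 0.55}
    - {"x": -30,"y": -26,"z": 3,"gripper": 0.55}
  newtons: 50

```text
invalid input at $.rows[0]: expected keys x, y, z, ax, ay, az, gripper
```

apply_moves:
  rows:
    - {"x": -30,"y": -26,"z": 3,"gripper": 0.55}
    - {"x": -30,"y": -26,"z": 3,"gripper": 0.55}
    - {"x": -30,"y": -26,"z": 3,"gripper": 0.55}
    - {"x": -30,"y": -26,"z": 3,"gripper": 0.55}
    - {"x": -30,"y": -26,"z": 3,"gripper": 0.55}

```text
invalid input at $.rows[0]: expected keys x, y, z, ax, ay, az, gripper
```

apply_moves:
  rows:
    - {"x": -30,"y": -26,"z": 3,"gripper": 0.55}
    - {"x": -30,"y": -26,"z": 3,"gripper": 0.55}
    - {"x": -30,"y": -26,"z": 3,"gripper": 0.55}
    - {"x": -30,"y": -26,"z": 3,"gripper": 0.55}
    - {"x": -30,"y": -25,"z": 3,"gripper": 0.55}

```text
invalid input at $.rows[0]: expected keys x, y, z, ax, ay, az, gripper
```

apply_moves:
  rows:
    - {"x": -30,"y": -25,"az": 7,"gripper": 0.55}
    - {"az": 7,"gripper": 0.55}
    - {"az": 7,"gripper": 0.55}
    - {"az": 7,"gripper": 0.55}
    - {"az": 7,"gripper": 0.55}

```text
invalid input at $.rows[0]: expected keys x, y, z, ax, ay, az, gripper
```

apply_moves:
  rows:
    - {"az": 7,"gripper": 0.55}
    - {"az": 7,"gripper": 0.55}
    - {"az": 7,"gripper": 0.55}
    - {"az": 7,"gripper": 0.55}
    - {"az": 7,"gripper": 0.55}

```text
invalid input at $.rows[0]: expected keys x, y, z, ax, ay, az, gripper
```

apply_moves:
  rows:
    - {"az": 7,"gripper": 0.55}
    - {"az": 7,"gripper": 0.55}
    - {"az": 7,"gripper": 0.55}
    - {"gripper": 0.55}
    - {"gripper": 0.55}

```text
invalid input at $.rows[0]: expected keys x, y, z, ax, ay, az, gripper
```

Run:
```python
from h import *
to(.525,.046,.156,69.9)
c=camera("scene");cv2.imwrite("pics/s1.png",cv2.resize(c["color"][120:260,170:330],(800,600) if 0 else (685,600),interpolation=cv2.INTER_CUBIC)[:,:,::-1])
```

```text
tool shift [-482.  -412.    86.3] az 91.3 | pos [0.2018 0.5915 0.2423] th 161.2 tilt [0. 0.] j [-1.26  0.33 -0.06  1.46  0.02  1.35 -0.09]
```

View pics/s1.png

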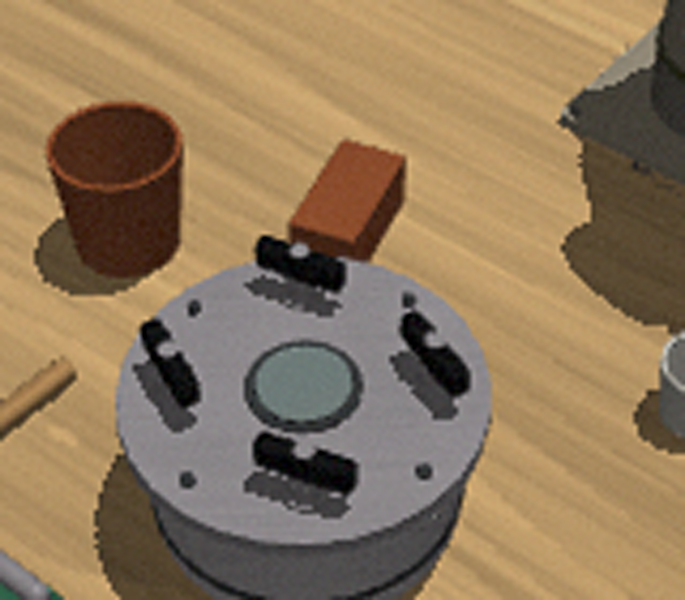

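The move calls were refused because every row needs all the keys, so nothing has moved yet. The picture shows the knobs still in their starting positions.

apply_moves:
  rows:
    - {"x": -30,"y": -26,"z": 3,"ax": 0,"ay": 0,"az": 0,"gripper": 0.55}
    - {"x": -30,"y": -26,"z": 3,"ax": 0,"ay": 0,"az": 0,"gripper": 0.55}
    - {"x": -30,"y": -26,"z": 3,"ax": 0,"ay": 0,"az": 0,"gripper": 0.55}
    - {"x": -30,"y": -26,"z": 3,"ax": 0,"ay": 0,"az": 0,"gripper": 0.55}
    - {"x": -30,"y": -26,"z": 3,"ax": 0,"ay": 0,"az": 0,"gripper": 0.55}
  newtons: 50

```text
clock: 0.92
position: [0.3025, 0.4183, 0.2273]
ee_rot: [0.164, 0.987, 0.0, 0.0]
ft_force: [0.9, -0.1, 0.9]
grip_width: 0.444
grasp_force: 0.0
```

apply_moves:
  rows:
    - {"x": -30,"y": -26,"z": 3,"ax": 0,"ay": 0,"az": 0,"gripper": 0.55}
    - {"x": -30,"y": -26,"z": 3,"ax": 0,"ay": 0,"az": 0,"gripper": 0.55}
    - {"x": -30,"y": -26,"z": 3,"ax": 0,"ay": 0,"az": 0,"gripper": 0.55}
    - {"x": -30,"y": -26,"z": 3,"ax": 0,"ay": 0,"az": 0,"gripper": 0.55}
    - {"x": -30,"y": -26,"z": 3,"ax": 0,"ay": 0,"az": 0,"gripper": 0.55}

```text
clock: 1.33
position: [0.4024, 0.2468, 0.2125]
ee_rot: [0.164, 0.987, 0.0, 0.0]
ft_force: [0.6, 0.7, -0.3]
grip_width: 0.449
grasp_force: 0.0
```

apply_moves:
  rows:
    - {"x": -30,"y": -26,"z": 3,"ax": 0,"ay": 0,"az": 0,"gripper": 0.55}
    - {"x": -30,"y": -26,"z": 3,"ax": 0,"ay": 0,"az": 0,"gripper": 0.55}
    - {"x": -30,"y": -26,"z": 3,"ax": 0,"ay": 0,"az": 0,"gripper": 0.55}
    - {"x": -30,"y": -25,"z": 3,"ax": 0,"ay": 0,"az": 0,"gripper": 0.55}
    - {"x": -30,"y": -25,"z": 3,"ax": 0,"ay": 0,"az": 0,"gripper": 0.55}

```text
clock: 1.75
position: [0.5031, 0.0772, 0.1976]
ee_rot: [0.164, 0.987, 0.0, 0.0]
ft_force: [1.6, 0.4, -0.2]
grip_width: 0.448
grasp_force: 0.0
```

apply_moves:
  rows:
    - {"x": -30,"y": -24,"z": 3,"ax": 0,"ay": 0,"az": 7,"gripper": 0.55}
    - {"x": 0,"y": 0,"z": 0,"ax": 0,"ay": 0,"az": 7,"gripper": 0.55}
    - {"x": 0,"y": 0,"z": 0,"ax": 0,"ay": 0,"az": 7,"gripper": 0.55}
    - {"x": 0,"y": 0,"z": 0,"ax": 0,"ay": 0,"az": 7,"gripper": 0.55}
    - {"x": 0,"y": 0,"z": 0,"ax": 0,"ay": 0,"az": 7,"gripper": 0.55}

```text
clock: 2.17
position: [0.5231, 0.0464, 0.1943]
ee_rot: [0.456, 0.89, 0.0, 0.0]
ft_force: [0.5, 0.3, 0.5]
grip_width: 0.447
grasp_force: 0.0
```

apply_moves:
  rows:
    - {"x": 0,"y": 0,"z": 0,"ax": 0,"ay": 0,"az": 7,"gripper": 0.55}
    - {"x": 0,"y": 0,"z": 0,"ax": 0,"ay": 0,"az": 7,"gripper": 0.55}
    - {"x": 0,"y": 0,"z": 0,"ax": 0,"ay": 0,"az": 7,"gripper": 0.55}
    - {"x": 0,"y": 0,"z": 0,"ax": 0,"ay": 0,"az": 7,"gripper": 0.55}
    - {"x": 0,"y": 0,"z": 0,"ax": 0,"ay": 0,"az": 7,"gripper": 0.55}

```text
clock: 2.58
position: [0.5231, 0.0467, 0.1944]
ee_rot: [0.702, 0.712, 0.0, 0.0]
ft_force: [0.3, -0.8, -0.5]
grip_width: 0.452
grasp_force: 0.0
```

apply_moves:
  rows:
    - {"x": 0,"y": 0,"z": 0,"ax": 0,"ay": 0,"az": 7,"gripper": 0.55}
    - {"x": 0,"y": 0,"z": 0,"ax": 0,"ay": 0,"az": 7,"gripper": 0.55}
    - {"x": 0,"y": 0,"z": 0,"ax": 0,"ay": 0,"az": 7,"gripper": 0.55}
    - {"x": 0,"y": 0,"z": 0,"ax": 0,"ay": 0,"az": 0,"gripper": 0.55}

```text
clock: 2.92
position: [0.5231, 0.0467, 0.1944]
ee_rot: [0.82, 0.572, 0.0, -0.0]
ft_force: [-0.6, 0.0, 0.1]
grip_width: 0.449
grasp_force: 0.0
```

Run:
```python
from h import *
to(.525,.046,.156,69.9)
c=camera("scene");S=setup(c);u,v=proj(S,(.525,.046,.17)).astype(int);print(u,v)
cv2.imwrite("pics/s2.png",cv2.resize(c["color"][v-60:v+60,u-70:u+70],(700,600),interpolation=cv2.INTER_CUBIC)[:,:,::-1])
```

```text
tool shift [ 0.   2.  38.4] az -0.1 | pos [0.5231 0.0467 0.1944] th 69.8 tilt [0. 0.] j [-0.69  0.15  0.57  1.82 -0.09  1.2  -0.45]
270 198
```

View pics/s2.png

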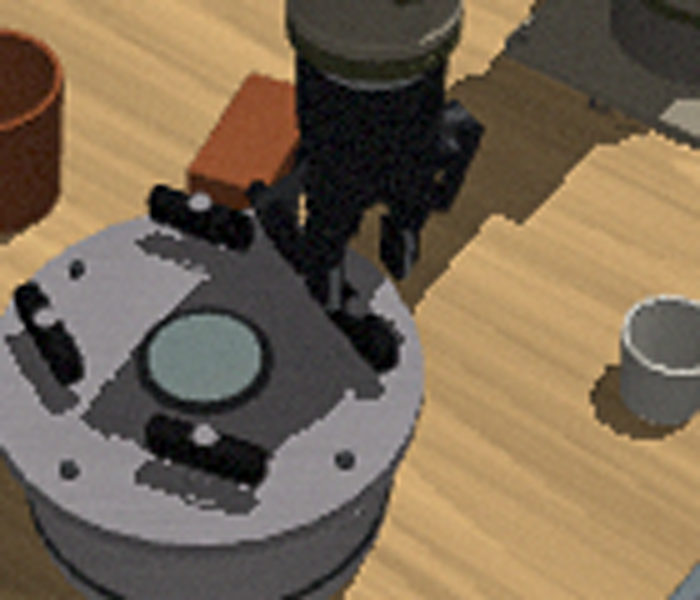

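The open fingers straddle the NL bar at about (360,330) in the crop, with clearance to the other knobs. I'll descend and grip.

apply_moves:
  rows:
    - {"x": 0,"y": 2,"z": 13,"ax": 0,"ay": 0,"az": 0,"gripper": 0.55}
    - {"x": 0,"y": 0,"z": 13,"ax": 0,"ay": 0,"az": 0,"gripper": 0.55}
    - {"x": 0,"y": 0,"z": 12,"ax": 0,"ay": 0,"az": 0,"gripper": 0.55}
    - {"x": 0,"y": 0,"z": 0,"ax": 0,"ay": 0,"az": 0,"gripper": 0.9}
    - {"x": 0,"y": 0,"z": 0,"ax": 0,"ay": 0,"az": 0,"gripper": 0.9}
  newtons: 40

```text
clock: 3.38
position: [0.5248, 0.0457, 0.156]
ee_rot: [0.818, 0.575, -0.0, 0.0]
ft_force: [13.0, -5.9, -10.0]
grip_width: 0.182
grasp_force: 25.9
```

apply_moves:
  rows:
    - {"x": 0,"y": 0,"z": 0,"ax": 0,"ay": 0,"az": 0,"gripper": 0.95}
    - {"x": 0,"y": 0,"z": 0,"ax": 0,"ay": 0,"az": 0,"gripper": 0.95}
    - {"x": 0,"y": 0,"z": 0,"ax": 0,"ay": 0,"az": 0,"gripper": 0.95}

```text
clock: 3.63
position: [0.5249, 0.0456, 0.156]
ee_rot: [0.818, 0.575, -0.0, 0.0]
ft_force: [5.4, -1.6, -13.2]
grip_width: 0.176
grasp_force: 43.0
```

```bash
python3 -c "
from h import *
to(.525,.046,.156,9.9);print(get_obs()['ft_force'],get_obs()['torque'])"
```

```text
tool shift [ 0.4 -0.   0. ] az 60.3 | pos [0.5249 0.0456 0.156 ] th 70.2 tilt [-0.  0.] j [-0.68  0.2   0.57  1.86 -0.12  1.12 -0.42]
[  5.41747714  -1.56792309 -13.1726589 ] [-0.25170804 -0.8859286  -0.03754927]
```

apply_moves:
  rows:
    - {"x": 0,"y": 0,"z": 0,"ax": 0,"ay": 0,"az": 6,"gripper": 0.95}
    - {"x": 0,"y": 0,"z": 0,"ax": 0,"ay": 0,"az": 6,"gripper": 0.95}
    - {"x": 0,"y": 0,"z": 0,"ax": 0,"ay": 0,"az": 6,"gripper": 0.95}
    - {"x": 0,"y": 0,"z": 0,"ax": 0,"ay": 0,"az": 6,"gripper": 0.95}
    - {"x": 0,"y": 0,"z": 0,"ax": 0,"ay": 0,"az": 6,"gripper": 0.95}

```text
clock: 4.05
position: [0.5244, 0.0461, 0.156]
ee_rot: [0.94, 0.341, -0.001, -0.0]
ft_force: [0.9, -0.2, -10.6]
grip_width: 0.18
grasp_force: 43.2
```

apply_moves:
  rows:
    - {"x": 0,"y": 0,"z": 0,"ax": 0,"ay": 0,"az": 6,"gripper": 0.95}
    - {"x": 0,"y": 0,"z": 0,"ax": 0,"ay": 0,"az": 6,"gripper": 0.95}
    - {"x": 0,"y": 0,"z": 0,"ax": 0,"ay": 0,"az": 6,"gripper": 0.95}
    - {"x": 0,"y": 0,"z": 0,"ax": 0,"ay": 0,"az": 6,"gripper": 0.95}
    - {"x": 0,"y": 0,"z": 0,"ax": 0,"ay": 0,"az": 6,"gripper": 0.95}

```text
clock: 4.47
position: [0.5242, 0.0468, 0.1561]
ee_rot: [0.996, 0.087, -0.001, -0.001]
ft_force: [-0.8, 2.6, -10.0]
grip_width: 0.18
grasp_force: 43.3
```

```bash
python3 -c "
from h import *
to(.525,.046,.156,9.9);print(get_obs()['ft_force'],get_obs()['torque'],get_obs()['grip_width'])"
```

```text
tool shift [0.7 0.9 0. ] az 0.0 | pos [0.5242 0.0468 0.1561] th 9.9 tilt [-0.001 -0.001] j [-0.79  0.21  0.69  1.86 -0.15  1.12 -1.44]
[-0.84903823  2.61974164 -9.97289454] [ 0.64507394 -0.01129238  0.18999849] 0.17953459710761932
```

apply_moves:
  rows:
    - {"x": 0,"y": 0,"z": 0,"ax": 0,"ay": 0,"az": 0,"gripper": 0.55}
    - {"x": 0,"y": 0,"z": 0,"ax": 0,"ay": 0,"az": 0,"gripper": 0.55}
    - {"x": 0,"y": 0,"z": -20,"ax": 0,"ay": 0,"az": 0,"gripper": 0.55}
    - {"x": 0,"y": 0,"z": -20,"ax": 0,"ay": 0,"az": 0,"gripper": 0.55}
    - {"x": 0,"y": 0,"z": 0,"ax": 0,"ay": 0,"az": -7,"gripper": 0.55}

```text
clock: 4.88
position: [0.5271, 0.0459, 0.2006]
ee_rot: [0.989, 0.15, 0.003, -0.001]
ft_force: [-0.3, 0.1, 0.8]
grip_width: 0.453
grasp_force: 0.0
```

apply_moves:
  rows:
    - {"x": 0,"y": 0,"z": 0,"ax": 0,"ay": 0,"az": -7,"gripper": 0.55}
    - {"x": 0,"y": 0,"z": 0,"ax": 0,"ay": 0,"az": -7,"gripper": 0.55}
    - {"x": 0,"y": 0,"z": 0,"ax": 0,"ay": 0,"az": -7,"gripper": 0.55}
    - {"x": 0,"y": 0,"z": 0,"ax": 0,"ay": 0,"az": -7,"gripper": 0.55}
    - {"x": 0,"y": 0,"z": 0,"ax": 0,"ay": 0,"az": -7,"gripper": 0.55}

```text
clock: 5.3
position: [0.5255, 0.0459, 0.1973]
ee_rot: [0.896, 0.444, 0.001, 0.0]
ft_force: [-0.1, 0.4, -0.1]
grip_width: 0.45
grasp_force: 0.0
```

apply_moves:
  rows:
    - {"x": 0,"y": 0,"z": 0,"ax": 0,"ay": 0,"az": -7,"gripper": 0.55}
    - {"x": 0,"y": 0,"z": 0,"ax": 0,"ay": 0,"az": -7,"gripper": 0.55}
    - {"x": 0,"y": 0,"z": 0,"ax": 0,"ay": 0,"az": -1,"gripper": 0.55}
    - {"x": -15,"y": 32,"z": 0,"ax": 0,"ay": 0,"az": 0,"gripper": 0.55}
    - {"x": -15,"y": 32,"z": 0,"ax": 0,"ay": 0,"az": 0,"gripper": 0.55}

```text
clock: 5.72
position: [0.573, -0.0053, 0.1972]
ee_rot: [0.832, 0.555, 0.001, -0.0]
ft_force: [1.0, -0.5, 1.3]
grip_width: 0.45
grasp_force: 0.0
```

apply_moves:
  rows:
    - {"x": -15,"y": 32,"z": 0,"ax": 0,"ay": 0,"az": 0,"gripper": 0.55}
    - {"x": -15,"y": 32,"z": 0,"ax": 0,"ay": 0,"az": 0,"gripper": 0.55}
    - {"x": -15,"y": 31,"z": 0,"ax": 0,"ay": 0,"az": 0,"gripper": 0.55}
    - {"x": 0,"y": 0,"z": 0,"ax": 0,"ay": 0,"az": 0,"gripper": 0.55}

```text
clock: 6.05
position: [0.6443, -0.0914, 0.196]
ee_rot: [0.835, 0.55, -0.001, 0.002]
ft_force: [-1.3, -0.2, 0.4]
grip_width: 0.453
grasp_force: 0.0
```

Run:
```python
from h import *
to(.6411,-.0861,.156,66.9)
c,S,o=bars("scene",np.array((.583,-.02)))
for r in o: print(r[0],r[1].round(4),"ang",r[2].round(1))
```

```text
tool shift [ 3.7 -5.2 40. ] az -0.1 | pos [ 0.6443 -0.0914  0.196 ] th 66.8 tilt [-0.004  0.002] j [-0.41  0.47  0.66  1.48 -0.29  1.29 -0.13]
155 [ 0.5255 -0.0675] ang 99.9
120 [0.536  0.0538] ang 11.5
128 [ 0.648  -0.0765] ang 65.9
178 [0.6564 0.0453] ang 104.2
```

apply_moves:
  rows:
    - {"x": 0,"y": 0,"z": 0,"ax": 0,"ay": 0,"az": 0,"gripper": 0.55}
    - {"x": 0,"y": 0,"z": 0,"ax": 0,"ay": 0,"az": 0,"gripper": 0.55}

```text
clock: 6.27
position: [0.6423, -0.0838, 0.1965]
ee_rot: [0.833, 0.553, 0.0, -0.0]
ft_force: [-0.4, -0.1, 0.4]
grip_width: 0.451
grasp_force: 0.0
```

```bash
python3 -c "
from h import *
to(.6411,-.0861,.156,66.9)"
```

```text
tool shift [-2.6 -0.2 40.5] az 0.3 | pos [ 0.6423 -0.0838  0.1965] th 67.2 tilt [ 0.001 -0.   ] j [-0.42  0.46  0.66  1.49 -0.29  1.29 -0.13]
```

apply_moves:
  rows:
    - {"x": -2,"y": 0,"z": 14,"ax": 0,"ay": 0,"az": 0,"gripper": 0.55}
    - {"x": 0,"y": 0,"z": 13,"ax": 0,"ay": 0,"az": 0,"gripper": 0.55}
    - {"x": 0,"y": 0,"z": 13,"ax": 0,"ay": 0,"az": 0,"gripper": 0.55}
    - {"x": 0,"y": 0,"z": 0,"ax": 0,"ay": 0,"az": 0,"gripper": 0.95}
    - {"x": 0,"y": 0,"z": 0,"ax": 0,"ay": 0,"az": 0,"gripper": 0.95}

```text
clock: 6.68
position: [0.6413, -0.0861, 0.1556]
ee_rot: [0.833, 0.553, -0.0, -0.0]
ft_force: [1.2, -0.4, -1.0]
grip_width: 0.18
grasp_force: 30.4
```

apply_moves:
  rows:
    - {"x": 0,"y": 0,"z": 0,"ax": 0,"ay": 0,"az": 0,"gripper": 0.95}
    - {"x": 0,"y": 0,"z": 0,"ax": 0,"ay": 0,"az": 0,"gripper": 0.95}
    - {"x": 0,"y": 0,"z": 0,"ax": 0,"ay": 0,"az": 6,"gripper": 0.95}
    - {"x": 0,"y": 0,"z": 0,"ax": 0,"ay": 0,"az": 6,"gripper": 0.95}
    - {"x": 0,"y": 0,"z": 0,"ax": 0,"ay": 0,"az": 6,"gripper": 0.95}

```text
clock: 7.1
position: [0.6412, -0.0859, 0.1557]
ee_rot: [0.91, 0.414, -0.0, -0.001]
ft_force: [1.3, 1.9, -11.0]
grip_width: 0.176
grasp_force: 45.4
```

apply_moves:
  rows:
    - {"x": 0,"y": 0,"z": 0,"ax": 0,"ay": 0,"az": 6,"gripper": 0.95}
    - {"x": 0,"y": 0,"z": 0,"ax": 0,"ay": 0,"az": 6,"gripper": 0.95}
    - {"x": 0,"y": 0,"z": 0,"ax": 0,"ay": 0,"az": 6,"gripper": 0.95}
    - {"x": 0,"y": 0,"z": 0,"ax": 0,"ay": 0,"az": 6,"gripper": 0.95}
    - {"x": 0,"y": 0,"z": 0,"ax": 0,"ay": 0,"az": 6,"gripper": 0.95}

```text
clock: 7.52
position: [0.641, -0.0857, 0.1557]
ee_rot: [0.986, 0.164, -0.001, -0.001]
ft_force: [-0.6, 3.3, -9.3]
grip_width: 0.18
grasp_force: 45.5
```

apply_moves:
  rows:
    - {"x": 0,"y": 0,"z": 0,"ax": 0,"ay": 0,"az": 6,"gripper": 0.95}
    - {"x": 0,"y": 0,"z": 0,"ax": 0,"ay": 0,"az": 4,"gripper": 0.95}
    - {"x": 0,"y": 0,"z": 0,"ax": 0,"ay": 0,"az": 0,"gripper": 0.95}

```text
clock: 7.77
position: [0.641, -0.0856, 0.1557]
ee_rot: [0.997, 0.079, -0.001, -0.001]
ft_force: [-1.5, 4.0, -8.0]
grip_width: 0.179
grasp_force: 45.7
```

```bash
python3 -c "
from h import *
to(.6411,-.0861,.156,9)"
```

```text
tool shift [ 0.   0.6 -0.3] az 0.0 | pos [ 0.641  -0.0856  0.1557] th 9.0 tilt [-0.002 -0.001] j [-0.54  0.56  0.85  1.54 -0.44  1.24 -1.04]
```

apply_moves:
  rows:
    - {"x": 0,"y": 0,"z": 0,"ax": 0,"ay": 0,"az": 0,"gripper": 0.55}
    - {"x": 0,"y": 0,"z": 0,"ax": 0,"ay": 0,"az": 0,"gripper": 0.55}
    - {"x": 0,"y": 0,"z": -20,"ax": 0,"ay": 0,"az": 0,"gripper": 0.55}
    - {"x": 0,"y": 0,"z": -20,"ax": 0,"ay": 0,"az": 0,"gripper": 0.55}
    - {"x": 0,"y": 0,"z": 0,"ax": 0,"ay": 0,"az": -7,"gripper": 0.55}

```text
clock: 8.18
position: [0.6436, -0.0881, 0.2012]
ee_rot: [0.99, 0.14, 0.003, 0.001]
ft_force: [0.7, -0.7, 0.6]
grip_width: 0.449
grasp_force: 0.0
```

apply_moves:
  rows:
    - {"x": 0,"y": 0,"z": 0,"ax": 0,"ay": 0,"az": -7,"gripper": 0.55}
    - {"x": 0,"y": 0,"z": 0,"ax": 0,"ay": 0,"az": -7,"gripper": 0.55}
    - {"x": 0,"y": 0,"z": 0,"ax": 0,"ay": 0,"az": -7,"gripper": 0.55}
    - {"x": 0,"y": 0,"z": 0,"ax": 0,"ay": 0,"az": -7,"gripper": 0.55}
    - {"x": 0,"y": 0,"z": 0,"ax": 0,"ay": 0,"az": -7,"gripper": 0.55}

```text
clock: 8.6
position: [0.6422, -0.0876, 0.1977]
ee_rot: [0.9, 0.435, 0.001, 0.001]
ft_force: [0.2, 0.0, 0.4]
grip_width: 0.452
grasp_force: 0.0
```

apply_moves:
  rows:
    - {"x": 0,"y": 0,"z": 0,"ax": 0,"ay": 0,"az": -7,"gripper": 0.55}
    - {"x": 0,"y": 0,"z": 0,"ax": 0,"ay": 0,"az": -7,"gripper": 0.55}
    - {"x": 0,"y": 0,"z": 0,"ax": 0,"ay": 0,"az": -7,"gripper": 0.55}
    - {"x": 0,"y": 0,"z": 0,"ax": 0,"ay": 0,"az": -7,"gripper": 0.55}
    - {"x": 0,"y": 0,"z": 0,"ax": 0,"ay": 0,"az": -7,"gripper": 0.55}

```text
clock: 9.02
position: [0.6422, -0.0877, 0.1977]
ee_rot: [0.728, 0.686, 0.001, 0.001]
ft_force: [-0.0, -0.0, -0.3]
grip_width: 0.453
grasp_force: 0.0
```

apply_moves:
  rows:
    - {"x": 0,"y": 0,"z": 0,"ax": 0,"ay": 0,"az": -7,"gripper": 0.55}
    - {"x": 0,"y": 0,"z": 0,"ax": 0,"ay": 0,"az": -7,"gripper": 0.55}
    - {"x": 0,"y": 0,"z": 0,"ax": 0,"ay": 0,"az": -6,"gripper": 0.55}
    - {"x": 29,"y": 11,"z": 0,"ax": 0,"ay": 0,"az": 0,"gripper": 0.55}
    - {"x": 29,"y": 11,"z": 0,"ax": 0,"ay": 0,"az": 0,"gripper": 0.55}

```text
clock: 9.43
position: [0.6471, -0.0277, 0.198]
ee_rot: [0.602, 0.799, 0.0, 0.002]
ft_force: [0.3, 1.4, -0.2]
grip_width: 0.451
grasp_force: 0.0
```

apply_moves:
  rows:
    - {"x": 29,"y": 10,"z": 0,"ax": 0,"ay": 0,"az": 0,"gripper": 0.55}
    - {"x": 29,"y": 10,"z": 0,"ax": 0,"ay": 0,"az": 0,"gripper": 0.55}
    - {"x": 0,"y": 0,"z": 0,"ax": 0,"ay": 0,"az": 0,"gripper": 0.55}
    - {"x": 0,"y": 0,"z": 0,"ax": 0,"ay": 0,"az": 0,"gripper": 0.55}
    - {"x": 0,"y": 0,"z": 0,"ax": 0,"ay": 0,"az": 0,"gripper": 0.55}

```text
clock: 9.85
position: [0.6501, 0.0351, 0.1972]
ee_rot: [0.601, 0.8, 0.0, 0.001]
ft_force: [-0.1, 0.7, 1.2]
grip_width: 0.45
grasp_force: 0.0
```

Run:
```python
from h import *
to(.6491,.0381,.156,106.2)
c,S,o=bars("scene",np.array((.583,-.02)))
for r in o: print(r[0],r[1].round(4),"ang",r[2].round(1))
```

```text
tool shift [ 3.2 -0.2 41.2] az -0.0 | pos [0.6501 0.0351 0.1972] th 106.2 tilt [-0.001  0.002] j [-0.49  0.44  0.5   1.47 -0.21  1.28  0.31]
124 [0.535  0.0533] ang 12.0
143 [ 0.6499 -0.0765] ang 11.6
```

apply_moves:
  rows:
    - {"x": 3,"y": 0,"z": 14,"ax": 0,"ay": 0,"az": 0,"gripper": 0.55}
    - {"x": 0,"y": 0,"z": 14,"ax": 0,"ay": 0,"az": 0,"gripper": 0.55}
    - {"x": 0,"y": 0,"z": 13,"ax": 0,"ay": 0,"az": 0,"gripper": 0.55}
    - {"x": 0,"y": 0,"z": 0,"ax": 0,"ay": 0,"az": 0,"gripper": 0.95}
    - {"x": 0,"y": 0,"z": 0,"ax": 0,"ay": 0,"az": 0,"gripper": 0.95}

```text
clock: 10.32
position: [0.6497, 0.0386, 0.1551]
ee_rot: [0.601, 0.799, 0.0, 0.001]
ft_force: [15.5, 3.7, 7.1]
grip_width: 0.186
grasp_force: 36.8
```

apply_moves:
  rows:
    - {"x": 0,"y": 0,"z": 0,"ax": 0,"ay": 0,"az": 0,"gripper": 0.95}
    - {"x": 0,"y": 0,"z": 0,"ax": 0,"ay": 0,"az": 0,"gripper": 0.95}
    - {"x": 0,"y": 0,"z": 0,"ax": 0,"ay": 0,"az": 6,"gripper": 0.95}
    - {"x": 0,"y": 0,"z": 0,"ax": 0,"ay": 0,"az": 6,"gripper": 0.95}
    - {"x": 0,"y": 0,"z": 0,"ax": 0,"ay": 0,"az": 6,"gripper": 0.95}

```text
clock: 10.73
position: [0.6496, 0.0386, 0.1553]
ee_rot: [0.72, 0.694, 0.001, 0.001]
ft_force: [6.9, 0.9, -11.2]
grip_width: 0.183
grasp_force: 68.6
```

apply_moves:
  rows:
    - {"x": 0,"y": 0,"z": 0,"ax": 0,"ay": 0,"az": 6,"gripper": 0.95}
    - {"x": 0,"y": 0,"z": 0,"ax": 0,"ay": 0,"az": 6,"gripper": 0.95}
    - {"x": 0,"y": 0,"z": 0,"ax": 0,"ay": 0,"az": 6,"gripper": 0.95}
    - {"x": 0,"y": 0,"z": 0,"ax": 0,"ay": 0,"az": 6,"gripper": 0.95}
    - {"x": 0,"y": 0,"z": 0,"ax": 0,"ay": 0,"az": 6,"gripper": 0.95}

```text
clock: 11.15
position: [0.6496, 0.0387, 0.1553]
ee_rot: [0.875, 0.484, 0.001, 0.001]
ft_force: [6.1, 0.3, -9.8]
grip_width: 0.18
grasp_force: 68.6
```

apply_moves:
  rows:
    - {"x": 0,"y": 0,"z": 0,"ax": 0,"ay": 0,"az": 6,"gripper": 0.95}
    - {"x": 0,"y": 0,"z": 0,"ax": 0,"ay": 0,"az": 6,"gripper": 0.95}
    - {"x": 0,"y": 0,"z": 0,"ax": 0,"ay": 0,"az": 2,"gripper": 0.95}
    - {"x": 0,"y": 0,"z": 0,"ax": 0,"ay": 0,"az": 0,"gripper": 0.95}

```text
clock: 11.48
position: [0.6496, 0.0387, 0.1553]
ee_rot: [0.927, 0.374, 0.001, 0.001]
ft_force: [6.1, 0.1, -10.0]
grip_width: 0.178
grasp_force: 68.8
```

```bash
python3 -c "
from h import *
to(.6491,.0381,.156,41.3);print(get_obs()['torque'])"
```

```text
tool shift [-0.7  0.1 -0.7] az 2.7 | pos [0.6496 0.0387 0.1553] th 44.0 tilt [0.001 0.002] j [-0.64  0.52  0.7   1.53 -0.35  1.22 -0.69]
[-0.06770142 -1.351015   -0.19997289]
```

apply_moves:
  rows:
    - {"x": 0,"y": 0,"z": 0,"ax": 0,"ay": 0,"az": 2,"gripper": 0.95}
    - {"x": 0,"y": 0,"z": 0,"ax": 0,"ay": 0,"az": 2,"gripper": 0.95}
    - {"x": 0,"y": 0,"z": 0,"ax": 0,"ay": 0,"az": 2,"gripper": 0.95}
    - {"x": 0,"y": 0,"z": 0,"ax": 0,"ay": 0,"az": 0,"gripper": 0.95}

```text
clock: 11.82
position: [0.6497, 0.039, 0.1555]
ee_rot: [0.945, 0.327, 0.001, 0.001]
ft_force: [6.9, 0.9, -9.5]
grip_width: 0.174
grasp_force: 67.7
```

```bash
python3 -c "
from h import *
to(.6491,.0381,.156,41.3);print(get_obs()['torque'])"
```

```text
tool shift [-1.   0.3 -0.5] az -3.2 | pos [0.6497 0.039  0.1555] th 38.1 tilt [0.001 0.002] j [-0.65  0.52  0.72  1.53 -0.36  1.22 -0.78]
[ 0.32510959 -1.45509593  0.85343667]
```

apply_moves:
  rows:
    - {"x": 0,"y": 0,"z": 0,"ax": 0,"ay": 0,"az": 0,"gripper": 0.55}
    - {"x": 0,"y": 0,"z": 0,"ax": 0,"ay": 0,"az": 0,"gripper": 0.55}
    - {"x": 0,"y": 0,"z": -20,"ax": 0,"ay": 0,"az": 0,"gripper": 0.55}
    - {"x": 0,"y": 0,"z": -20,"ax": 0,"ay": 0,"az": 0,"gripper": 0.55}
    - {"x": 0,"y": 0,"z": 0,"ax": 0,"ay": 0,"az": -7,"gripper": 0.55}

```text
clock: 12.23
position: [0.6505, 0.0386, 0.1999]
ee_rot: [0.924, 0.383, 0.003, 0.001]
ft_force: [-0.1, -0.7, 0.3]
grip_width: 0.45
grasp_force: 0.0
```

apply_moves:
  rows:
    - {"x": 0,"y": 0,"z": 0,"ax": 0,"ay": 0,"az": -7,"gripper": 0.55}
    - {"x": 0,"y": 0,"z": 0,"ax": 0,"ay": 0,"az": -7,"gripper": 0.55}
    - {"x": 0,"y": 0,"z": 0,"ax": 0,"ay": 0,"az": -7,"gripper": 0.55}
    - {"x": 0,"y": 0,"z": 0,"ax": 0,"ay": 0,"az": -7,"gripper": 0.55}
    - {"x": 0,"y": 0,"z": 0,"ax": 0,"ay": 0,"az": -7,"gripper": 0.55}

```text
clock: 12.65
position: [0.6489, 0.0387, 0.1961]
ee_rot: [0.763, 0.646, 0.0, 0.0]
ft_force: [-0.6, -0.3, 0.1]
grip_width: 0.454
grasp_force: 0.0
```

apply_moves:
  rows:
    - {"x": 0,"y": 0,"z": 0,"ax": 0,"ay": 0,"az": -7,"gripper": 0.55}
    - {"x": 0,"y": 0,"z": 0,"ax": 0,"ay": 0,"az": -7,"gripper": 0.55}
    - {"x": 0,"y": 0,"z": 0,"ax": 0,"ay": 0,"az": -7,"gripper": 0.55}
    - {"x": 0,"y": 0,"z": 0,"ax": 0,"ay": 0,"az": -5,"gripper": 0.55}
    - {"x": -15,"y": -32,"z": 0,"ax": 0,"ay": 0,"az": 0,"gripper": 0.55}

```text
clock: 13.07
position: [0.6245, 0.0207, 0.195]
ee_rot: [0.596, 0.803, 0.001, 0.0]
ft_force: [1.0, 1.3, 1.8]
grip_width: 0.448
grasp_force: 0.0
```

apply_moves:
  rows:
    - {"x": -15,"y": -32,"z": 0,"ax": 0,"ay": 0,"az": 0,"gripper": 0.55}
    - {"x": -15,"y": -32,"z": 0,"ax": 0,"ay": 0,"az": 0,"gripper": 0.55}
    - {"x": -15,"y": -32,"z": 0,"ax": 0,"ay": 0,"az": 0,"gripper": 0.55}
    - {"x": -14,"y": -32,"z": 0,"ax": 0,"ay": 0,"az": 0,"gripper": 0.55}
    - {"x": 0,"y": 0,"z": 0,"ax": 0,"ay": 0,"az": 0,"gripper": 0.55}

```text
clock: 13.48
position: [0.5115, -0.0824, 0.1961]
ee_rot: [0.604, 0.797, 0.0, -0.0]
ft_force: [1.1, -0.6, -0.6]
grip_width: 0.45
grasp_force: 0.0
```

apply_moves:
  rows:
    - {"x": 0,"y": 0,"z": 0,"ax": 0,"ay": 0,"az": 0,"gripper": 0.55}
    - {"x": 0,"y": 0,"z": 0,"ax": 0,"ay": 0,"az": 0,"gripper": 0.55}

```text
clock: 13.65
position: [0.5161, -0.0763, 0.1961]
ee_rot: [0.601, 0.799, 0.001, 0.0]
ft_force: [0.4, 0.5, -0.1]
grip_width: 0.452
grasp_force: 0.0
```

Run:
```python
from h import *
to(.5169,-.0781,.156,106.6)
c,S,o=bars("scene",np.array((.583,-.02)))
for r in o: print(r[0],r[1].round(4),"ang",r[2].round(1))
```

```text
tool shift [-2.   0.2 40.1] az -0.5 | pos [ 0.5161 -0.0763  0.1961] th 106.1 tilt [0.    0.002] j [-0.47  0.14  0.58  1.82 -0.08  1.2   0.42]
120 [0.5366 0.054 ] ang 11.9
151 [ 0.6482 -0.0771] ang 11.8
37 [0.6346 0.026 ] ang 34.0
80 [0.6689 0.0551] ang 41.3
```

apply_moves:
  rows:
    - {"x": -2,"y": 0,"z": 14,"ax": 0,"ay": 0,"az": 0,"gripper": 0.55}
    - {"x": 0,"y": 0,"z": 13,"ax": 0,"ay": 0,"az": 0,"gripper": 0.55}
    - {"x": 0,"y": 0,"z": 13,"ax": 0,"ay": 0,"az": 0,"gripper": 0.55}
    - {"x": 0,"y": 0,"z": 0,"ax": 0,"ay": 0,"az": 0,"gripper": 0.95}
    - {"x": 0,"y": 0,"z": 0,"ax": 0,"ay": 0,"az": 0,"gripper": 0.95}

```text
clock: 14.12
position: [0.5173, -0.0772, 0.1553]
ee_rot: [0.6, 0.8, 0.0, 0.0]
ft_force: [7.8, 2.5, -2.0]
grip_width: 0.18
grasp_force: 42.0
```

apply_moves:
  rows:
    - {"x": 0,"y": 0,"z": 0,"ax": 0,"ay": 0,"az": 0,"gripper": 0.95}
    - {"x": 0,"y": 0,"z": 0,"ax": 0,"ay": 0,"az": 0,"gripper": 0.95}
    - {"x": 0,"y": 0,"z": 0,"ax": 0,"ay": 0,"az": 6,"gripper": 0.95}
    - {"x": 0,"y": 0,"z": 0,"ax": 0,"ay": 0,"az": 6,"gripper": 0.95}
    - {"x": 0,"y": 0,"z": 0,"ax": 0,"ay": 0,"az": 6,"gripper": 0.95}

```text
clock: 14.53
position: [0.5173, -0.0773, 0.1554]
ee_rot: [0.72, 0.694, 0.001, 0.0]
ft_force: [7.3, 2.2, -12.6]
grip_width: 0.175
grasp_force: 48.6
```

apply_moves:
  rows:
    - {"x": 0,"y": 0,"z": 0,"ax": 0,"ay": 0,"az": 6,"gripper": 0.95}
    - {"x": 0,"y": 0,"z": 0,"ax": 0,"ay": 0,"az": 6,"gripper": 0.95}
    - {"x": 0,"y": 0,"z": 0,"ax": 0,"ay": 0,"az": 6,"gripper": 0.95}
    - {"x": 0,"y": 0,"z": 0,"ax": 0,"ay": 0,"az": 6,"gripper": 0.95}
    - {"x": 0,"y": 0,"z": 0,"ax": 0,"ay": 0,"az": 6,"gripper": 0.95}

```text
clock: 14.95
position: [0.5173, -0.0772, 0.1554]
ee_rot: [0.875, 0.485, 0.001, 0.0]
ft_force: [7.9, 1.7, -13.4]
grip_width: 0.177
grasp_force: 48.5
```

apply_moves:
  rows:
    - {"x": 0,"y": 0,"z": 0,"ax": 0,"ay": 0,"az": 6,"gripper": 0.95}
    - {"x": 0,"y": 0,"z": 0,"ax": 0,"ay": 0,"az": 6,"gripper": 0.95}
    - {"x": 0,"y": 0,"z": 0,"ax": 0,"ay": 0,"az": 4,"gripper": 0.95}
    - {"x": 0,"y": 0,"z": 0,"ax": 0,"ay": 0,"az": 2,"gripper": 0.95}
    - {"x": 0,"y": 0,"z": 0,"ax": 0,"ay": 0,"az": 2,"gripper": 0.95}

```text
clock: 15.37
position: [0.5175, -0.0771, 0.1556]
ee_rot: [0.945, 0.328, 0.001, 0.0]
ft_force: [6.3, 0.5, -12.3]
grip_width: 0.177
grasp_force: 58.9
```

```bash
python3 -c "
from h import *
to(.5169,-.0781,.156,38);print(get_obs()['torque'])"
```

```text
tool shift [-1.1  0.4 -0.4] az 0.2 | pos [ 0.5175 -0.0771  0.1556] th 38.2 tilt [0.001 0.001] j [-0.58  0.2   0.72  1.87 -0.15  1.12 -0.71]
[-0.03499293 -1.2672833   1.1742053 ]
```

apply_moves:
  rows:
    - {"x": 0,"y": 0,"z": 0,"ax": 0,"ay": 0,"az": 0,"gripper": 0.55}
    - {"x": 0,"y": 0,"z": 0,"ax": 0,"ay": 0,"az": 0,"gripper": 0.55}
    - {"x": 0,"y": 0,"z": -20,"ax": 0,"ay": 0,"az": 0,"gripper": 0.55}
    - {"x": 0,"y": 0,"z": -20,"ax": 0,"ay": 0,"az": 0,"gripper": 0.55}
    - {"x": 0,"y": 0,"z": 0,"ax": 0,"ay": 0,"az": -4,"gripper": 0.55}

```text
clock: 15.78
position: [0.5181, -0.0788, 0.1993]
ee_rot: [0.933, 0.359, 0.002, 0.001]
ft_force: [0.7, 0.3, 0.2]
grip_width: 0.45
grasp_force: 0.0
```

apply_moves:
  rows:
    - {"x": 0,"y": 0,"z": 0,"ax": 0,"ay": 0,"az": -7,"gripper": 0.55}
    - {"x": 0,"y": 0,"z": 0,"ax": 0,"ay": 0,"az": -7,"gripper": 0.55}
    - {"x": 0,"y": 0,"z": 0,"ax": 0,"ay": 0,"az": -7,"gripper": 0.55}
    - {"x": 0,"y": 0,"z": 0,"ax": 0,"ay": 0,"az": -7,"gripper": 0.55}
    - {"x": 0,"y": 0,"z": 0,"ax": 0,"ay": 0,"az": -7,"gripper": 0.55}

```text
clock: 16.2
position: [0.5165, -0.0784, 0.196]
ee_rot: [0.78, 0.626, 0.0, 0.0]
ft_force: [-0.1, -0.4, 0.3]
grip_width: 0.45
grasp_force: 0.0
```

apply_moves:
  rows:
    - {"x": 0,"y": 0,"z": 0,"ax": 0,"ay": 0,"az": -7,"gripper": 0.55}
    - {"x": 0,"y": 0,"z": 0,"ax": 0,"ay": 0,"az": -7,"gripper": 0.55}
    - {"x": 0,"y": 0,"z": 0,"ax": 0,"ay": 0,"az": -7,"gripper": 0.55}
    - {"x": 0,"y": 0,"z": 0,"ax": 0,"ay": 0,"az": -7,"gripper": 0.55}
    - {"x": 0,"y": 0,"z": 0,"ax": 0,"ay": 0,"az": -7,"gripper": 0.55}

```text
clock: 16.62
position: [0.5165, -0.0785, 0.196]
ee_rot: [0.555, 0.832, 0.0, 0.0]
ft_force: [0.0, -0.4, -0.6]
grip_width: 0.448
grasp_force: 0.0
```

apply_moves:
  rows:
    - {"x": 0,"y": 0,"z": 0,"ax": 0,"ay": 0,"az": -7,"gripper": 0.55}
    - {"x": 0,"y": 0,"z": 0,"ax": 0,"ay": 0,"az": -7,"gripper": 0.55}
    - {"x": 0,"y": 0,"z": 0,"ax": 0,"ay": 0,"az": -7,"gripper": 0.55}
    - {"x": 0,"y": 0,"z": 0,"ax": 0,"ay": 0,"az": -7,"gripper": 0.55}
    - {"x": 0,"y": 0,"z": 0,"ax": 0,"ay": 0,"az": -7,"gripper": 0.55}

```text
clock: 17.03
position: [0.5165, -0.0785, 0.1961]
ee_rot: [0.279, 0.96, 0.0, 0.0]
ft_force: [-0.8, -0.7, -0.7]
grip_width: 0.45
grasp_force: 0.0
```

apply_moves:
  rows:
    - {"x": 0,"y": 0,"z": 0,"ax": 0,"ay": 0,"az": -7,"gripper": 0.55}
    - {"x": 0,"y": 0,"z": 0,"ax": 0,"ay": 0,"az": -7,"gripper": 0.55}
    - {"x": 0,"y": 0,"z": 0,"ax": 0,"ay": 0,"az": -7,"gripper": 0.55}
    - {"x": 0,"y": 0,"z": 0,"ax": 0,"ay": 0,"az": -7,"gripper": 0.55}
    - {"x": 0,"y": 0,"z": 0,"ax": 0,"ay": 0,"az": -7,"gripper": 0.55}

```text
clock: 17.45
position: [0.5165, -0.0785, 0.196]
ee_rot: [-0.022, 1.0, 0.0, 0.0]
ft_force: [-0.4, 0.1, 0.4]
grip_width: 0.451
grasp_force: 0.0
```

apply_moves:
  rows:
    - {"x": 0,"y": 0,"z": 0,"ax": 0,"ay": 0,"az": -7,"gripper": 0.55}
    - {"x": -31,"y": -7,"z": 0,"ax": 0,"ay": 0,"az": 0,"gripper": 0.55}
    - {"x": -30,"y": -7,"z": 0,"ax": 0,"ay": 0,"az": 0,"gripper": 0.55}
    - {"x": -30,"y": -7,"z": 0,"ax": 0,"ay": 0,"az": 0,"gripper": 0.55}
    - {"x": -30,"y": -7,"z": 0,"ax": 0,"ay": 0,"az": 0,"gripper": 0.55}

```text
clock: 17.87
position: [0.6418, -0.0865, 0.196]
ee_rot: [-0.081, 0.997, 0.0, 0.0]
ft_force: [0.1, -0.5, 0.4]
grip_width: 0.451
grasp_force: 0.0
```

apply_moves:
  rows:
    - {"x": 0,"y": 0,"z": 0,"ax": 0,"ay": 0,"az": 0,"gripper": 0.55}
    - {"x": 0,"y": 0,"z": 0,"ax": 0,"ay": 0,"az": 0,"gripper": 0.55}
    - {"x": 0,"y": 0,"z": 0,"ax": 0,"ay": 0,"az": 0,"gripper": 0.55}

```text
clock: 18.12
position: [0.6399, -0.0871, 0.1955]
ee_rot: [-0.08, 0.997, -0.0, -0.0]
ft_force: [-0.5, 0.6, -0.7]
grip_width: 0.45
grasp_force: 0.0
```

Run:
```python
from h import *
to(.6411,-.0861,.156,189)
c,S,o=bars("scene",np.array((.583,-.02)))
for r in o: print(r[0],r[1].round(4),"ang",r[2].round(1))
```

```text
tool shift [-1.4  0.8 39.5] az 0.2 | pos [ 0.6399 -0.0871  0.1955] th -170.8 tilt [ 0.001 -0.   ] j [-0.31  0.43  0.5   1.49 -0.21  1.28  1.94]
69 [ 0.5372 -0.0595] ang 42.1
121 [0.5361 0.0538] ang 12.1
36 [0.6348 0.0258] ang 32.6
81 [0.6689 0.0552] ang 41.5
```

apply_moves:
  rows:
    - {"x": -1,"y": 1,"z": 13,"ax": 0,"ay": 0,"az": 0,"gripper": 0.55}
    - {"x": 0,"y": 0,"z": 13,"ax": 0,"ay": 0,"az": 0,"gripper": 0.55}
    - {"x": 0,"y": 0,"z": 13,"ax": 0,"ay": 0,"az": 0,"gripper": 0.55}
    - {"x": 0,"y": 0,"z": 0,"ax": 0,"ay": 0,"az": 0,"gripper": 0.95}
    - {"x": 0,"y": 0,"z": 0,"ax": 0,"ay": 0,"az": 0,"gripper": 0.95}

```text
clock: 18.58
position: [0.6396, -0.086, 0.1545]
ee_rot: [-0.08, 0.997, -0.0, -0.002]
ft_force: [-5.8, 13.9, 18.5]
grip_width: 0.186
grasp_force: 19.6
```

apply_moves:
  rows:
    - {"x": 0,"y": 0,"z": 0,"ax": 0,"ay": 0,"az": 0,"gripper": 0.95}
    - {"x": 0,"y": 0,"z": 0,"ax": 0,"ay": 0,"az": 0,"gripper": 0.95}
    - {"x": 0,"y": 0,"z": 0,"ax": 0,"ay": 0,"az": 6,"gripper": 0.95}
    - {"x": 0,"y": 0,"z": 0,"ax": 0,"ay": 0,"az": 6,"gripper": 0.95}
    - {"x": 0,"y": 0,"z": 0,"ax": 0,"ay": 0,"az": 6,"gripper": 0.95}

```text
clock: 19.0
position: [0.6397, -0.0851, 0.1551]
ee_rot: [0.079, 0.997, 0.0, -0.002]
ft_force: [-5.4, 0.9, -9.5]
grip_width: 0.174
grasp_force: 66.5
```

apply_moves:
  rows:
    - {"x": 0,"y": 0,"z": 0,"ax": 0,"ay": 0,"az": 6,"gripper": 0.95}
    - {"x": 0,"y": 0,"z": 0,"ax": 0,"ay": 0,"az": 6,"gripper": 0.95}
    - {"x": 0,"y": 0,"z": 0,"ax": 0,"ay": 0,"az": 6,"gripper": 0.95}
    - {"x": 0,"y": 0,"z": 0,"ax": 0,"ay": 0,"az": 6,"gripper": 0.95}
    - {"x": 0,"y": 0,"z": 0,"ax": 0,"ay": 0,"az": 6,"gripper": 0.95}

```text
clock: 19.42
position: [0.6402, -0.0842, 0.1552]
ee_rot: [0.334, 0.942, 0.0, -0.001]
ft_force: [-2.2, 2.1, -11.8]
grip_width: 0.176
grasp_force: 66.2
```

apply_moves:
  rows:
    - {"x": 0,"y": 0,"z": 0,"ax": 0,"ay": 0,"az": 6,"gripper": 0.95}
    - {"x": 0,"y": 0,"z": 0,"ax": 0,"ay": 0,"az": 3,"gripper": 0.95}
    - {"x": 0,"y": 0,"z": 0,"ax": 0,"ay": 0,"az": 2,"gripper": 0.95}
    - {"x": 0,"y": 0,"z": 0,"ax": 0,"ay": 0,"az": 2,"gripper": 0.95}
    - {"x": 0,"y": 0,"z": 0,"ax": 0,"ay": 0,"az": 0,"gripper": 0.95}

```text
clock: 19.83
position: [0.6403, -0.0839, 0.1554]
ee_rot: [0.437, 0.9, -0.0, -0.001]
ft_force: [-4.1, 2.8, -8.5]
grip_width: 0.176
grasp_force: 66.7
```

```bash
python3 -c "
from h import *
to(.6411,-.0861,.156,131.3);print(get_obs()['torque'])"
```

```text
tool shift [-2.2 -0.7 -0.6] az -3.1 | pos [ 0.6403 -0.0839  0.1554] th 128.2 tilt [ 0.003 -0.001] j [-0.45  0.51  0.69  1.54 -0.34  1.22  0.97]
[0.56423275 1.000793   0.94789221]
```

apply_moves:
  rows:
    - {"x": 0,"y": 0,"z": 0,"ax": 0,"ay": 0,"az": 0,"gripper": 0.55}
    - {"x": 0,"y": 0,"z": 0,"ax": 0,"ay": 0,"az": 0,"gripper": 0.55}
    - {"x": 0,"y": 0,"z": -20,"ax": 0,"ay": 0,"az": 0,"gripper": 0.55}
    - {"x": 0,"y": 0,"z": -20,"ax": 0,"ay": 0,"az": 0,"gripper": 0.55}
    - {"x": 0,"y": 0,"z": 0,"ax": 0,"ay": 0,"az": -6,"gripper": 0.55}

```text
clock: 20.25
position: [0.6435, -0.0866, 0.2015]
ee_rot: [0.39, 0.921, 0.001, 0.004]
ft_force: [0.3, 0.1, -0.8]
grip_width: 0.447
grasp_force: 0.0
```

apply_moves:
  rows:
    - {"x": 0,"y": 0,"z": 0,"ax": 0,"ay": 0,"az": -7,"gripper": 0.55}
    - {"x": 0,"y": 0,"z": 0,"ax": 0,"ay": 0,"az": -7,"gripper": 0.55}
    - {"x": 0,"y": 0,"z": 0,"ax": 0,"ay": 0,"az": -7,"gripper": 0.55}
    - {"x": 0,"y": 0,"z": 0,"ax": 0,"ay": 0,"az": -7,"gripper": 0.55}
    - {"x": 0,"y": 0,"z": 0,"ax": 0,"ay": 0,"az": -7,"gripper": 0.55}

```text
clock: 20.67
position: [0.642, -0.0862, 0.1978]
ee_rot: [0.092, 0.996, -0.0, 0.002]
ft_force: [0.5, -1.1, 1.6]
grip_width: 0.45
grasp_force: 0.0
```

apply_moves:
  rows:
    - {"x": 0,"y": 0,"z": 0,"ax": 0,"ay": 0,"az": -7,"gripper": 0.55}
    - {"x": 0,"y": 0,"z": 0,"ax": 0,"ay": 0,"az": -7,"gripper": 0.55}
    - {"x": 0,"y": 0,"z": 0,"ax": 0,"ay": 0,"az": -7,"gripper": 0.55}
    - {"x": 18,"y": 30,"z": 0,"ax": 0,"ay": 0,"az": 0,"gripper": 0.55}
    - {"x": 18,"y": 30,"z": 0,"ax": 0,"ay": 0,"az": 0,"gripper": 0.55}

```text
clock: 21.08
position: [0.5956, -0.0349, 0.1971]
ee_rot: [-0.087, 0.996, -0.001, 0.001]
ft_force: [0.3, 0.9, 0.7]
grip_width: 0.449
grasp_force: 0.0
```

apply_moves:
  rows:
    - {"x": 18,"y": 30,"z": 0,"ax": 0,"ay": 0,"az": 0,"gripper": 0.55}
    - {"x": 18,"y": 30,"z": 0,"ax": 0,"ay": 0,"az": 0,"gripper": 0.55}
    - {"x": 18,"y": 29,"z": 0,"ax": 0,"ay": 0,"az": 0,"gripper": 0.55}
    - {"x": 0,"y": 0,"z": 0,"ax": 0,"ay": 0,"az": 0,"gripper": 0.55}
    - {"x": 0,"y": 0,"z": 0,"ax": 0,"ay": 0,"az": 0,"gripper": 0.55}

```text
clock: 21.5
position: [0.5265, 0.0467, 0.1978]
ee_rot: [-0.09, 0.996, 0.001, 0.002]
ft_force: [0.1, -0.5, -0.8]
grip_width: 0.449
grasp_force: 0.0
```

apply_moves:
  rows:
    - {"x": 0,"y": 0,"z": 0,"ax": 0,"ay": 0,"az": 0,"gripper": 0.55}
    - {"x": 0,"y": 0,"z": 0,"ax": 0,"ay": 0,"az": 0,"gripper": 0.55}

```text
clock: 21.67
position: [0.5272, 0.044, 0.197]
ee_rot: [-0.088, 0.996, -0.0, 0.001]
ft_force: [0.6, 0.1, -0.2]
grip_width: 0.453
grasp_force: 0.0
```

Run:
```python
from h import *
to(.525,.046,.156,189.9)
c,S,o=bars("scene",np.array((.583,-.02)))
for r in o: print(r[0],r[1].round(4),"ang",r[2].round(1))
```

```text
tool shift [ 1.9  2.4 41. ] az 0.1 | pos [0.5272 0.044  0.197 ] th -170.0 tilt [-0.002 -0.   ] j [-0.58  0.15  0.45  1.8  -0.07  1.21  1.64]
68 [ 0.5379 -0.0588] ang 42.9
114 [0.5399 0.0537] ang 14.6
168 [ 0.648  -0.0771] ang 130.7
145 [0.6188 0.013 ] ang 56.1
85 [0.6682 0.0552] ang 39.5
```

apply_moves:
  rows:
    - {"x": 2,"y": 2,"z": 14,"ax": 0,"ay": 0,"az": 0,"gripper": 0.55}
    - {"x": 0,"y": 0,"z": 13,"ax": 0,"ay": 0,"az": 0,"gripper": 0.55}
    - {"x": 0,"y": 0,"z": 13,"ax": 0,"ay": 0,"az": 0,"gripper": 0.55}
    - {"x": 0,"y": 0,"z": 0,"ax": 0,"ay": 0,"az": 0,"gripper": 0.95}
    - {"x": 0,"y": 0,"z": 0,"ax": 0,"ay": 0,"az": 0,"gripper": 0.95}

```text
clock: 22.13
position: [0.5238, 0.0463, 0.156]
ee_rot: [-0.088, 0.996, -0.0, -0.001]
ft_force: [-7.4, 16.5, -3.7]
grip_width: 0.181
grasp_force: 26.3
```

apply_moves:
  rows:
    - {"x": 0,"y": 0,"z": 0,"ax": 0,"ay": 0,"az": 0,"gripper": 0.95}
    - {"x": 0,"y": 0,"z": 0,"ax": 0,"ay": 0,"az": 0,"gripper": 0.95}
    - {"x": 0,"y": 0,"z": 0,"ax": 0,"ay": 0,"az": 6,"gripper": 0.95}
    - {"x": 0,"y": 0,"z": 0,"ax": 0,"ay": 0,"az": 6,"gripper": 0.95}
    - {"x": 0,"y": 0,"z": 0,"ax": 0,"ay": 0,"az": 6,"gripper": 0.95}

```text
clock: 22.55
position: [0.5236, 0.0471, 0.1561]
ee_rot: [0.071, 0.998, 0.0, -0.0]
ft_force: [1.7, 1.8, -10.8]
grip_width: 0.176
grasp_force: 41.4
```

apply_moves:
  rows:
    - {"x": 0,"y": 0,"z": 0,"ax": 0,"ay": 0,"az": 6,"gripper": 0.95}
    - {"x": 0,"y": 0,"z": 0,"ax": 0,"ay": 0,"az": 6,"gripper": 0.95}
    - {"x": 0,"y": 0,"z": 0,"ax": 0,"ay": 0,"az": 6,"gripper": 0.95}
    - {"x": 0,"y": 0,"z": 0,"ax": 0,"ay": 0,"az": 6,"gripper": 0.95}
    - {"x": 0,"y": 0,"z": 0,"ax": 0,"ay": 0,"az": 6,"gripper": 0.95}

```text
clock: 22.97
position: [0.5239, 0.0479, 0.1561]
ee_rot: [0.326, 0.945, 0.0, -0.0]
ft_force: [4.1, 5.1, -13.4]
grip_width: 0.178
grasp_force: 41.1
```

apply_moves:
  rows:
    - {"x": 0,"y": 0,"z": 0,"ax": 0,"ay": 0,"az": 6,"gripper": 0.95}
    - {"x": 0,"y": 0,"z": 0,"ax": 0,"ay": 0,"az": 4,"gripper": 0.95}
    - {"x": 0,"y": 0,"z": 0,"ax": 0,"ay": 0,"az": 2,"gripper": 0.95}
    - {"x": 0,"y": 0,"z": 0,"ax": 0,"ay": 0,"az": 2,"gripper": 0.95}
    - {"x": 0,"y": 0,"z": 0,"ax": 0,"ay": 0,"az": 0,"gripper": 0.95}

```text
clock: 23.38
position: [0.5241, 0.0484, 0.1562]
ee_rot: [0.436, 0.9, 0.0, 0.0]
ft_force: [4.6, 5.5, -13.2]
grip_width: 0.176
grasp_force: 53.4
```

```bash
python3 -c "
from h import *
to(.525,.046,.156,131.3);print(get_obs()['torque'])"
```

```text
tool shift [-2.4 -0.7  0.2] az -3.1 | pos [0.5241 0.0484 0.1562] th 128.2 tilt [0.    0.001] j [-0.68  0.19  0.56  1.86 -0.11  1.12  0.59]
[ 0.96678066 -0.78482981  1.37097859]
```

apply_moves:
  rows:
    - {"x": 0,"y": 0,"z": 0,"ax": 0,"ay": 0,"az": 0,"gripper": 0.55}
    - {"x": 0,"y": 0,"z": 0,"ax": 0,"ay": 0,"az": 0,"gripper": 0.55}
    - {"x": 0,"y": 0,"z": -25,"ax": 0,"ay": 0,"az": 0,"gripper": 0.55}
    - {"x": 0,"y": 0,"z": -25,"ax": 0,"ay": 0,"az": 0,"gripper": 0.55}
    - {"x": 0,"y": 0,"z": 0,"ax": 0,"ay": 0,"az": -7,"gripper": 1}

```text
clock: 23.8
position: [0.5264, 0.0464, 0.2116]
ee_rot: [0.383, 0.924, 0.002, 0.003]
ft_force: [1.0, 0.4, -0.6]
grip_width: 0.322
grasp_force: 0.0
```

apply_moves:
  rows:
    - {"x": 0,"y": 0,"z": 0,"ax": 0,"ay": 0,"az": -7,"gripper": 1}
    - {"x": 0,"y": 0,"z": 0,"ax": 0,"ay": 0,"az": -7,"gripper": 1}
    - {"x": 0,"y": 0,"z": 0,"ax": 0,"ay": 0,"az": -7,"gripper": 1}
    - {"x": 0,"y": 0,"z": 0,"ax": 0,"ay": 0,"az": -7,"gripper": 1}
    - {"x": 0,"y": 0,"z": 0,"ax": 0,"ay": 0,"az": -7,"gripper": 1}

```text
clock: 24.22
position: [0.5244, 0.0463, 0.2074]
ee_rot: [0.083, 0.997, 0.0, 0.001]
ft_force: [-0.7, -0.8, 0.8]
grip_width: -0.003
grasp_force: 0.0
```

apply_moves:
  rows:
    - {"x": 0,"y": 0,"z": 0,"ax": 0,"ay": 0,"az": -7,"gripper": 1}
    - {"x": 0,"y": 0,"z": 0,"ax": 0,"ay": 0,"az": -3,"gripper": 1}
    - {"x": 16,"y": 33,"z": 0,"ax": 0,"ay": 0,"az": 0,"gripper": 1}
    - {"x": 16,"y": 33,"z": 0,"ax": 0,"ay": 0,"az": 0,"gripper": 1}
    - {"x": 16,"y": 33,"z": 0,"ax": 0,"ay": 0,"az": 0,"gripper": 1}

```text
clock: 24.63
position: [0.4756, 0.146, 0.2074]
ee_rot: [-0.0, 1.0, 0.0, 0.001]
ft_force: [-0.0, 0.6, -0.6]
grip_width: -0.003
grasp_force: 0.0
```

apply_moves:
  rows:
    - {"x": 16,"y": 33,"z": 0,"ax": 0,"ay": 0,"az": 0,"gripper": 1}
    - {"x": 16,"y": 33,"z": 0,"ax": 0,"ay": 0,"az": 0,"gripper": 1}
    - {"x": 16,"y": 33,"z": 0,"ax": 0,"ay": 0,"az": 0,"gripper": 1}
    - {"x": 16,"y": 33,"z": 0,"ax": 0,"ay": 0,"az": 0,"gripper": 1}
    - {"x": 12,"y": 33,"z": 0,"ax": 0,"ay": 0,"az": 0,"gripper": 1}

```text
clock: 25.05
position: [0.3985, 0.312, 0.2076]
ee_rot: [-0.001, 1.0, 0.001, 0.001]
ft_force: [1.3, 0.2, 0.7]
grip_width: -0.001
grasp_force: 0.0
```

apply_moves:
  rows:
    - {"x": 0,"y": 0,"z": 0,"ax": 0,"ay": 0,"az": 0,"gripper": 1}
    - {"x": 0,"y": 0,"z": 0,"ax": 0,"ay": 0,"az": 0,"gripper": 1}
    - {"x": 0,"y": 0,"z": 0,"ax": 0,"ay": 0,"az": 0,"gripper": 1}

```text
clock: 25.3
position: [0.4, 0.3099, 0.2069]
ee_rot: [-0.001, 1.0, 0.0, 0.001]
ft_force: [0.3, 0.2, 0.7]
grip_width: 0.0
grasp_force: 0.0
```

Run:
```python
from h import *
to(.40,.313,.146,180)
for n in("scene","top"):
    c,S,o=bars(n,np.array((.583,-.02)))
    for r in o: print(n,r[0],r[1].round(4),"ang",r[2].round(1),np.round(r[3],0))
    if n=="scene": a=cv2.resize(c["color"][160:310,190:410],(800,545),interpolation=cv2.INTER_CUBIC);cv2.imwrite("pics/s3.png",a[:,:,::-1])
```

```text
tool shift [ 0.   3.1 60.9] az 0.1 | pos [0.4    0.3099 0.2069] th -179.9 tilt [-0.001  0.   ] j [-0.97  0.09  0.23  1.83 -0.02  1.22  0.84]
scene 66 [ 0.5373 -0.0593] ang 42.8 [50. 15.]
scene 166 [0.5338 0.0535] ang 132.7 [30. 63.]
scene 167 [ 0.6482 -0.0772] ang 130.2 [29. 64.]
scene 35 [0.6351 0.0259] ang 36.9 [22. 16.]
scene 80 [0.6688 0.0553] ang 41.5 [46. 16.]
top 42 [0.6634 0.0501] ang 41.2 [25. 15.]
top 42 [ 0.652  -0.1018] ang 140.6 [15. 28.]
top 56 [0.6334 0.0251] ang 48.1 [36. 15.]
top 50 [ 0.6266 -0.0724] ang 128.6 [15. 32.]
top 48 [0.5365 0.0306] ang 131.4 [17. 28.]
top 45 [ 0.5312 -0.0653] ang 33.8 [29. 15.]
top 48 [0.5111 0.0592] ang 123.2 [15. 31.]
top 47 [ 0.5024 -0.09  ] ang 41.0 [27. 15.]
```

View pics/s3.png

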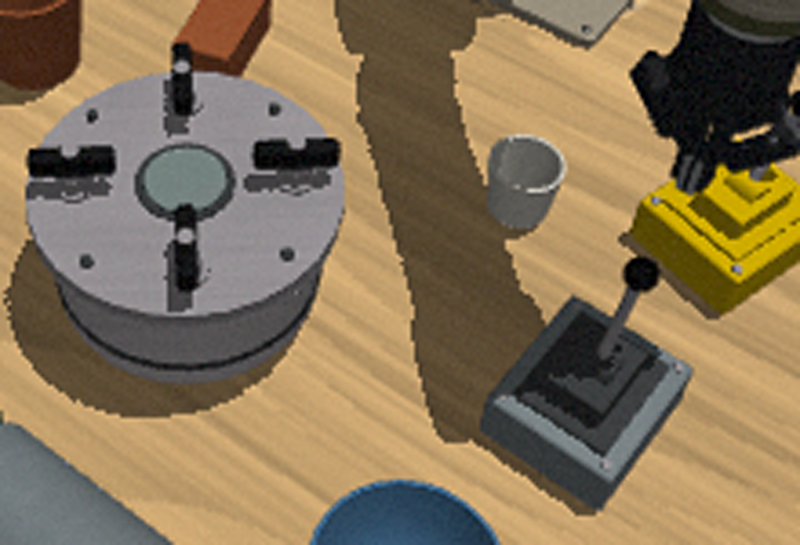

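All four bars are radial in the picture. The grey box's lever still leans towards the robot, ball at about (640,272), and the shut fingers are behind it on the robot side. Next I push the lever over.

apply_moves:
  rows:
    - {"x": 0,"y": 3,"z": 20,"ax": 0,"ay": 0,"az": 0,"gripper": 1}
    - {"x": 0,"y": 0,"z": 20,"ax": 0,"ay": 0,"az": 0,"gripper": 1}
    - {"x": 0,"y": 0,"z": 20,"ax": 0,"ay": 0,"az": 0,"gripper": 1}
    - {"x": -12,"y": 0,"z": 0,"ax": 0,"ay": 0,"az": 0,"gripper": 1}
    - {"x": -12,"y": 0,"z": 0,"ax": 0,"ay": 0,"az": 0,"gripper": 1}

```text
clock: 25.82
position: [0.4241, 0.3126, 0.1464]
ee_rot: [-0.001, 1.0, -0.0, -0.0]
ft_force: [0.6, -0.2, 0.5]
grip_width: -0.001
grasp_force: 0.0
```

apply_moves:
  rows:
    - {"x": -12,"y": 0,"z": 0,"ax": 0,"ay": 0,"az": 0,"gripper": 1}
    - {"x": -12,"y": 0,"z": 0,"ax": 0,"ay": 0,"az": 0,"gripper": 1}
    - {"x": -12,"y": 0,"z": 0,"ax": 0,"ay": 0,"az": 0,"gripper": 1}
    - {"x": -12,"y": 0,"z": 0,"ax": 0,"ay": 0,"az": 0,"gripper": 1}
    - {"x": -12,"y": 0,"z": 0,"ax": 0,"ay": 0,"az": 0,"gripper": 1}

```text
clock: 26.23
position: [0.4853, 0.3137, 0.1475]
ee_rot: [-0.001, 1.0, 0.0, 0.001]
ft_force: [-0.3, -0.8, -0.1]
grip_width: -0.001
grasp_force: 0.4
```

apply_moves:
  rows:
    - {"x": -10,"y": 0,"z": 0,"ax": 0,"ay": 0,"az": 0,"gripper": 1}
    - {"x": -8,"y": 0,"z": 0,"ax": 0,"ay": 0,"az": 0,"gripper": 1}
    - {"x": 0,"y": 0,"z": 0,"ax": 0,"ay": 0,"az": 0,"gripper": 1}

```text
clock: 26.48
position: [0.5032, 0.3133, 0.1467]
ee_rot: [-0.001, 1.0, 0.0, 0.001]
ft_force: [0.3, -0.5, -0.6]
grip_width: -0.002
grasp_force: 0.0
```

Run:
```python
from h import *
to(.515,.313,.146,180)
c=camera("scene");S=setup(c);u,v=proj(S,(.5,.31,.1)).astype(int)
cv2.imwrite("pics/s4.png",cv2.resize(c["color"][v-60:v+60,u-70:u+70],(700,600),interpolation=cv2.INTER_CUBIC)[:,:,::-1])
```

```text
tool shift [-11.8  -0.3   0.7] az 0.1 | pos [0.5032 0.3133 0.1467] th -179.9 tilt [-0.001  0.   ] j [-0.86  0.33  0.28  1.68 -0.1   1.14  1.01]
```

View pics/s4.png

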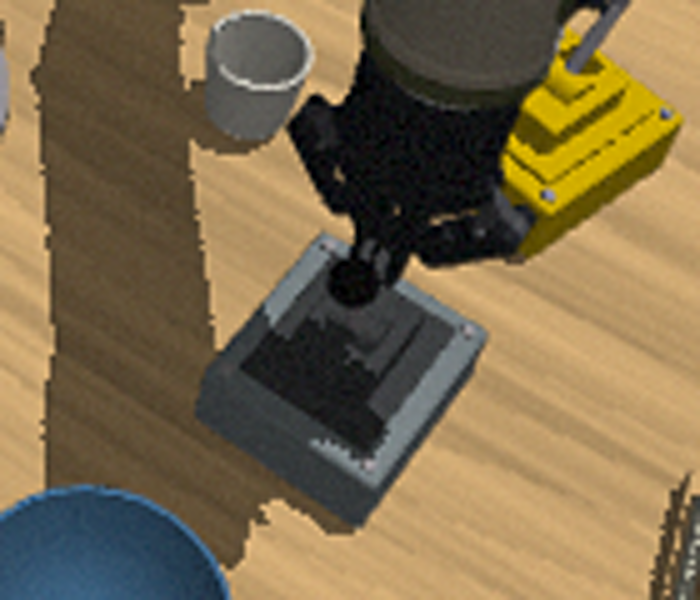

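The ball at (355,283) is being pushed ahead of the fingers. There's no stop force yet, so I keep going in small steps.

apply_moves:
  rows:
    - {"x": -5,"y": 0,"z": 0,"ax": 0,"ay": 0,"az": 0,"gripper": 1}
    - {"x": -5,"y": 0,"z": 0,"ax": 0,"ay": 0,"az": 0,"gripper": 1}
    - {"x": -2,"y": 0,"z": 0,"ax": 0,"ay": 0,"az": 0,"gripper": 1}
    - {"x": 0,"y": 0,"z": 0,"ax": 0,"ay": 0,"az": 0,"gripper": 1}

```text
clock: 26.87
position: [0.5133, 0.3139, 0.1463]
ee_rot: [-0.001, 1.0, 0.0, -0.0]
ft_force: [0.2, -0.0, -0.1]
grip_width: 0.001
grasp_force: 0.0
```

apply_moves:
  rows:
    - {"x": -2,"y": 0,"z": 0,"ax": 0,"ay": 0,"az": 0,"gripper": 1}
    - {"x": -2,"y": 0,"z": 0,"ax": 0,"ay": 0,"az": 0,"gripper": 1}
    - {"x": 0,"y": 0,"z": 0,"ax": 0,"ay": 0,"az": 0,"gripper": 1}

```text
clock: 27.12
position: [0.5142, 0.3141, 0.1461]
ee_rot: [-0.002, 1.0, -0.001, -0.003]
ft_force: [-14.8, -2.9, 7.5]
grip_width: 0.001
grasp_force: 7.7
```

It hit the stop (15 N at x = 0.514, where geometry predicts it). I'll back off and check.

apply_moves:
  rows:
    - {"x": -1,"y": 0,"z": 0,"ax": 0,"ay": 0,"az": 0,"gripper": 1}
    - {"x": 0,"y": 0,"z": 0,"ax": 0,"ay": 0,"az": 0,"gripper": 1}
    - {"x": 15,"y": 0,"z": 0,"ax": 0,"ay": 0,"az": 0,"gripper": 1}
    - {"x": 25,"y": 0,"z": 0,"ax": 0,"ay": 0,"az": 0,"gripper": 1}
    - {"x": 30,"y": 0,"z": 0,"ax": 0,"ay": 0,"az": 0,"gripper": 1}

```text
clock: 27.53
position: [0.4483, 0.3132, 0.1463]
ee_rot: [-0.001, 1.0, -0.0, 0.001]
ft_force: [0.4, 0.6, 0.1]
grip_width: -0.0
grasp_force: 0.0
```

apply_moves:
  rows:
    - {"x": 15,"y": 0,"z": -30,"ax": 0,"ay": 0,"az": 0,"gripper": 1}
    - {"x": 10,"y": 0,"z": -30,"ax": 0,"ay": 0,"az": 0,"gripper": 1}
    - {"x": 0,"y": 0,"z": -30,"ax": 0,"ay": 0,"az": 0,"gripper": 1}
    - {"x": 0,"y": 0,"z": 0,"ax": 0,"ay": 0,"az": 0,"gripper": 1}
    - {"x": 0,"y": 0,"z": 0,"ax": 0,"ay": 0,"az": 0,"gripper": 1}

```text
clock: 27.95
position: [0.4238, 0.3143, 0.2383]
ee_rot: [-0.002, 1.0, 0.002, 0.002]
ft_force: [0.4, -0.4, -0.9]
grip_width: -0.0
grasp_force: 0.0
```

Run:
```python
from h import *
to(.515,.313,.146,180)
c=camera("scene");t=camera("top")
cv2.imwrite("pics/s5.png",np.hstack([cv2.resize(c["color"][150:320,180:410],(400,296)),cv2.resize(t["color"],(400,300))[:296]])[:,:,::-1])
```

```text
tool shift [-90.9  -1.9  92.6] az 0.2 | pos [0.4238 0.3143 0.2383] th -179.8 tilt [-0.003  0.003] j [-0.96  0.11  0.25  1.74 -0.03  1.29  0.88]
```

View pics/s5.png

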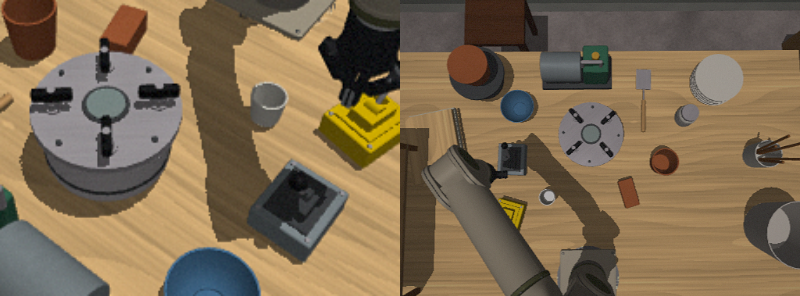

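The four bars point at the cover's centre, around (105,105) in the left view. The lever ball at (297,183) now leans to the far side, the bystanders are where they were, and the gripper is clear. I'm handing in.

```bash
python3 -c "
from workcell import *
print(hand_in())"
```

```text
the job is handed in; nothing more can be done
None
```

All four knobs were turned fully home in crosswise order after the loose pair was brought to halfway, then the pump lever was thrown to its stop, and the job is handed in at about 28 s with no verdict shown.

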